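# Hang the lift-off door back on the slide-drying cabinet

## Robot

A 6-joint arm with a two-finger parallel gripper is mounted at the origin on the work surface. World frame = base frame: x ahead of the robot, y to its left, z up, the work surface at z = 0. Lengths are in m, angles in rad, forces in N, time in s.
With the tool pointing down it reaches from about 0.325 to 1 m from the base axis. Payload 5.1 kg.
Tool frame: the origin (TCP) lies on the centre line of the jaws, within the pads' length; the fingertips stand 17 mm ahead of it and the grasp point (between the pads) lies 2 mm behind it; z points along the fingers, y is the direction in which the jaws open and shut (so a half turn about z gives the same grasp; the last joint's range is limited). The gripper opens to 85 mm and grips with 20 to 120 N. Pads are 22 mm wide; open, the fingers measure 114 mm over their backs; the gripper's body (76 mm by 85 mm) begins 54 mm behind the grasp point. The pads swing forward as they close: fully open they stand 13 mm farther back than shut.
Start: joints at [1.048, 0.124, 1.65, -0, 1.367, -0.083], TCP at [0.277, 0.588, 0.248] pointing down, gripper open.
Joint ranges: [-2.61, 2.61], [-1.02, 2.33], [0.03, 2.71], [-1.35, 4.49], [0.32, 2.68], [-2.91, 2.91]. Speed limits (rad/s): [2.57, 2.57, 3.14, 3.14, 3.14, 3.14].

## Interface

Orientations are given as [roll, pitch, yaw] about the fixed x, y, z axes, in that order (R = Rz(yaw) Ry(pitch) Rx(roll)).
In Python, from workcell import bot gives the robot as it stands.
- The arm moves only by the tool step_arm, never from a script. Its argument "rows" is a list of rows, each an object of numbers: "claw": the opening, from 0 (shut) to 1 (fully open); "x", "y", "z": the shift along the tool's x, y, z in cm; "roll": the turn about the tool's z in degrees. A call has 1 to 8 rows; each row is the pose to reach, as a shift and turn from the pose commanded when the call began, along the tool's axes at that moment; what a row does not reach only later rows make up. A row lasts 1/8 s, in which the tool goes at most 62.5 mm and 10.7 degrees, less where a joint would pass 70% of its speed; a pose out of reach is approached as far as the arm can. A call with a gripper value outside its range is refused whole. The fingers move at their own pace and stop on an object; "force" is the grip in N (left out, the last holds). Time passes only in rows, so rows that repeat a pose let the fingers close. It gives the time, the measured TCP pose, the force and the opening at its end, in the units of the state.
- bot.read_state(): the state, without advancing time (a new reading comes with each control period).
- bot.snapshot(name): name is "side" or "top"; returns the picture (384x512x3 uint8, blue, green, red); there is no depth.
- bot.camera_params(name): a dict with "mtx" (3x3 intrinsics, pixels), "rvec" (rotation vector, rad) and "tvec" (3), from world to camera coordinates, as OpenCV has them. Camera axes: x right, y down, z forward; pixel columns grow to the right and rows downward; lengths in m; the calibration is good to about 2 mm. A picture is of the moment at which its call begins. camera_params takes no time and is no camera call.
- bot.finish_job(): hands the job in, once; it reports no verdict.
The state is a dict: "time": time; "qpos": joint angles; "joint_velocities": joint speeds; "effort": joint torques, N m; "tcp_pos": TCP position; "tool_rot": TCP orientation; "wrist_force": force on the tool from outside, world axes, zero at the start; "wrist_torque": the same for the moment, N m; "grip_width": finger opening in m.
Only numpy, scipy, OpenCV 4.12 (cv2) and the standard library are available. Lean on these libraries where they do the work, as an engineer would, in place of code of your own. Each camera call takes 0.05 s, during which the arm holds its last target.

## Task

Take the cabinet's door out of its stand, hang it back on the cabinet by lowering both knuckles over both hinge pins together until they sit fully home, let go, and push the door shut against the stop strip. The hinge bracket has been slid about on its slots, so feel for the pins gently: never strike or press the door hard against the cabinet, and do not disturb the other things on the bench.

Things in the scene. Friction and masses are not known exactly. Their poses are not given: they have to be found in the camera images.
- cabinet: White sheet-metal cabinet, fixed, 150 deep (x) x 170 wide (y) x 210 high; origin at the centre of its underside, z up. Its open front faces its own -x, at x = -75. On the front's -y edge is a stop strip, on the +y edge a steel hinge bracket with two pins. More than 24 N between door and cabinet (pins included) bends the pins: a failure.
- hinge_nominal (a point): Fixed point at x = -91, y = 72, z = 20 mm of the cabinet (same axes): nominal pin axis, at the height that the door's origin has when fully home. Both pins stand on one vertical axis, but the bracket was screwed tight elsewhere on its slots: the true axis is off by up to 7 mm along the cabinet's y and 3 mm along its x; find it by feel.
- upper_pin (a point): Nominal foot of the upper pin, on the upper lug (cabinet x = -91, y = 72, z = 145 mm), off with the bracket by the same unknown amount. The lower pin is 100 lower (lug's upper face at z = 45). Pins: steel, diameter 8, 18 tall, tip bevelled to diameter 5.6 over the last 2. Lugs: 6 thick, 18 wide (y), reaching 10 in front of the pin axis.
- stop_strip (a point): Middle of the front face of the black rubber stop strip (cabinet x = -85, y = -76, z = 105 mm); strip 12 wide, 160 high, on the front's -y edge. The shut door's inner face rests on it.
- door: Upright loose door, 0.25 to 0.4 kg: aluminium panel, x 14 to 150, 10 thick (y -5 to 5), z 0 to 170. Origin on the knuckle axis level with the lower edge; x to the free edge, z up; outer face is -y. Centre of mass near x = 80, z = 85. Hung with x along the cabinet's -x it is open 90 degrees; with x along the cabinet's -y it is shut. It turns freely and has 0.03 rad of play.
- lower_knuckle (a point): Lower end of the lower knuckle, on its axis (door x = 0, y = 0, z = 25 mm); it rests on the lower lug when home. Knuckles: steel tubes, outer diameter 23, bore 10.6, 14 long; the upper one starts at z = 125. Bring the door in sideways 20 to 50 above home height, so that the lower knuckle passes under the upper lug, then lower it.
- door_edge (a point): Centre of the door's free edge (door x = 150, y = 0, z = 85 mm). Shut against the stop strip it is at x = -90 mm in the cabinet's frame. A pull knob on the outer face at door x = 135, z = 85 stands out 23. The plain 10 mm thick upper edge of the panel is good to grip from above.
- stand: Dark steel stand, fixed, base 130 (x) x 90 x 8 with two cheeks along x, 30 high, forming a slot 12 wide; the door starts upright in it on the 8 mm high floor. Raise the door over 25 to clear it. Origin at the centre of the underside.
- wash_bottle: White plastic wash bottle with orange cap, diameter 70, 170 high, origin at the centre of its underside; a bystander.
- dishes: Clear stack of dishes, diameter 90, 70 high, origin at the centre of its underside; a bystander.
- tube_rack: Yellow rack 70 x 150 with capped tubes, 80 high, origin at the centre of its underside; a bystander.

How it is judged:
By the outcome, as a careful person would: the job done as asked, in the order asked, and still so for the second after the job is handed in, with the robot touching nothing.
It also fails if it takes over 72 s, if anything falls off the work surface, if the arm or the gripper's body presses on something with over 40 N, if the wrist force passes 120 N, or if a joint passes its speed limit or range.

## Working session

There is one attempt and no reset: what is moved stays moved. The work goes in short steps, Python scripts to look and compute and a tool call to move; the robot and the scene stay as the last step left them, time stands still between calls to the robot, and variables do not carry over. Pictures are saved under pics/ and viewed, and the job is handed in when it is done.

Besides the shell and the picture viewer there is one more tool, called after "Request:" as name([rows], argument=value, ...), one row to a line, values as JSON. step_arm: Moves the arm, as the interface text tells. Its arguments: {"type":"object","properties":{"rows":{"type":"array"},"force":{"type":"number"}},"required":["rows"]}

```bash
ls; mkdir -p pics
python3 - <<'E'
from workcell import bot
import cv2,json
s=bot.read_state();print({k:(v if not hasattr(v,'tolist') else v.tolist()) for k,v in s.items()})
for n in("side","top"):
    cv2.imwrite(f"pics/{n}0.png",bot.snapshot(n));p=bot.camera_params(n);print(n,p)
E
```

```text
pics
{'time': 0.0, 'qpos': [1.0484136573001377, 0.12447686128996881, 1.6516992122862224, 1.4804962616426879e-06, 1.3675144437351128, -0.08259640673184163], 'joint_velocities': [-0.0008808175603913038, 0.0013277482702656793, -0.0013922183284803592, 0.0012314193292741597, -0.0003798056459896746, -0.0002924402266266488], 'effort': [-0.001794168638298288, -42.36045956611633, -36.544843912124634, -0.00017430046227673301, 0.006899142317706719, 1.4401223893401038e-05], 'tcp_pos': [0.2764630881125257, 0.5876228971105604, 0.2470563691109447], 'tool_rot': [-3.139502061344915, -0.0001745233671535118, 2.7018059079876746], 'wrist_force': [0.3499698865027317, 0.22808242176560276, -0.1008619763289571], 'wrist_torque': [0.0024484747144373994, 0.02525418228539335, 0.05122783331820025], 'grip_width': 0.08538754761633208}
side {'mtx': array([[399.99505653,   0.        , 259.73161143],
       [  0.        , 399.99505653, 195.20440932],
       [  0.        ,   0.        ,   1.        ]]), 'rvec': array([ 2.08370216, -1.22090784,  0.49277251]), 'tvec': array([-0.247987  ,  0.48306875,  0.8796559 ])}
top {'mtx': array([[470.50016246,   0.        , 259.78054368],
       [  0.        , 470.50016246, 190.55580277],
       [  0.        ,   0.        ,   1.        ]]), 'rvec': array([ 2.16837488, -2.16659531,  0.1096886 ]), 'tvec': array([0.04730001, 0.61295657, 1.17993736])}
```

View pics/side0.png

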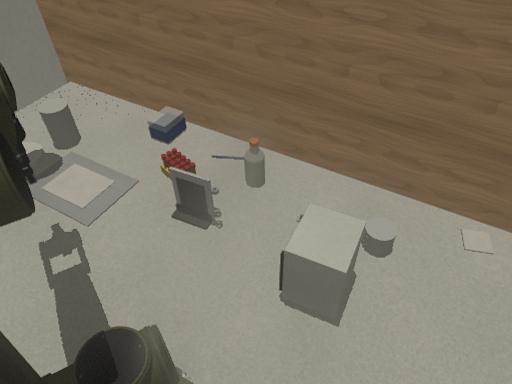

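View pics/top0.png

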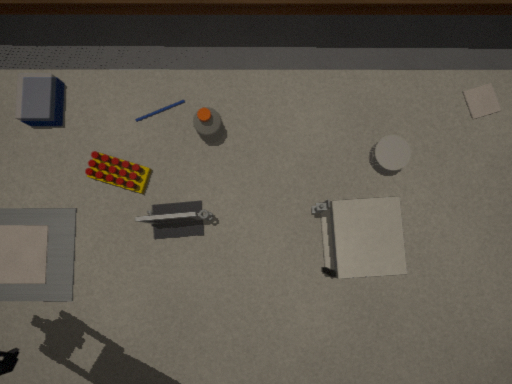

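Run:
```python
import cv2,numpy as np
t=cv2.imread("pics/top0.png");s=cv2.imread("pics/side0.png")
def g(im): return np.uint8(255*(im/255.)**.7)
cv2.imwrite("pics/t_door.png",cv2.resize(g(t[190:250,120:240]),None,fx=6.5,fy=6.5,interpolation=2))
cv2.imwrite("pics/t_cab.png",cv2.resize(g(t[185:285,300:415]),None,fx=6,fy=6,interpolation=2))
cv2.imwrite("pics/s_door.png",cv2.resize(g(s[160:235,150:235]),None,fx=7,fy=7,interpolation=2))
cv2.imwrite("pics/s_cab.png",cv2.resize(g(s[200:325,270:370]),None,fx=4.7,fy=4.7,interpolation=2))
```

```text
(no output)
```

View pics/t_door.png

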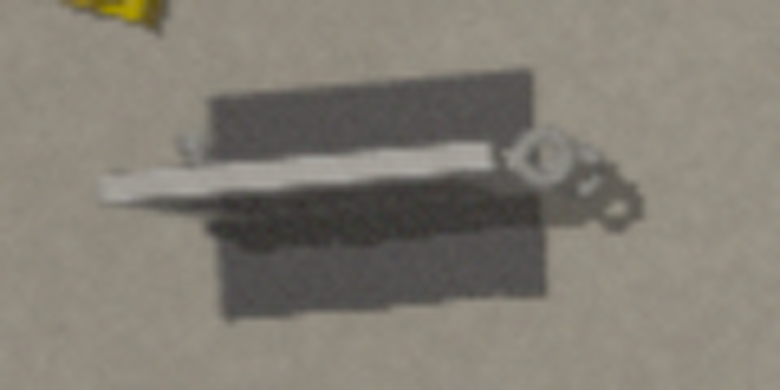

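View pics/t_cab.png

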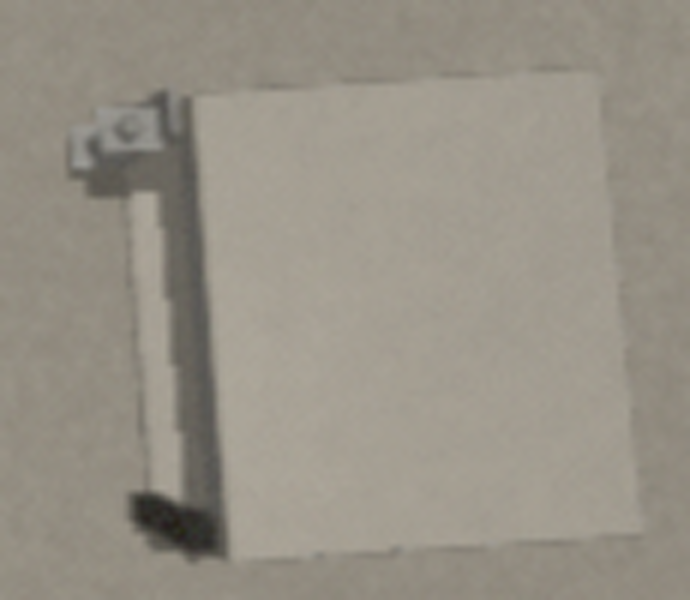

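View pics/s_door.png

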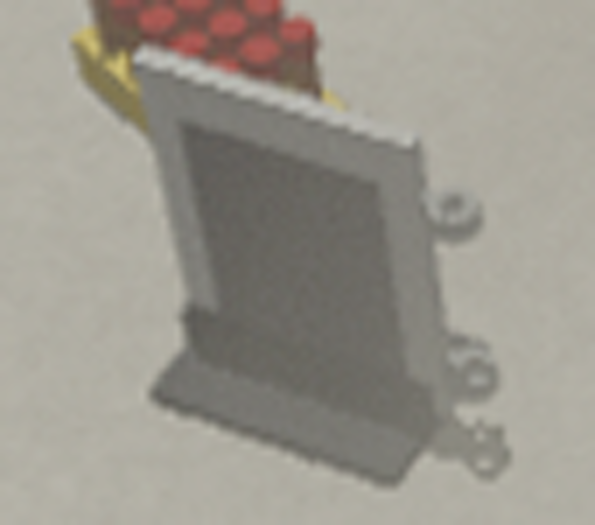

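View pics/s_cab.png

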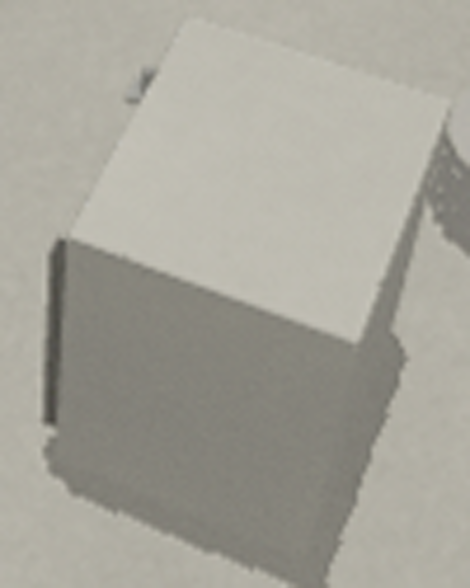

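```bash
cat > h.py <<'E'
import numpy as np,cv2
from workcell import bot
def ray(n,uv,z):
    p=bot.camera_params(n);R=cv2.Rodrigues(np.array(p['rvec']))[0];t=np.array(p['tvec'])
    c=-R.T@t; x=cv2.undistortPoints(np.array([[uv]],float),p['mtx'],None)[0,0]
    d=R.T@np.array([x[0],x[1],1.]); return c+d*(z-c[2])/d[2]
def proj(n,P):
    p=bot.camera_params(n);return cv2.projectPoints(np.array([P],float),p['rvec'],p['tvec'],p['mtx'],None)[0][0,0]
def tf(n): return lambda a:a
E
python3 - <<'E'
from h import *
T=lambda x,y,k,ox,oy:((x+.5)/k+ox-.5,(y+.5)/k+oy-.5)
print("cam",ray('top',(259.8,190),0))
c=lambda x,y:T(x,y,6,300,185)
d=lambda x,y:T(x,y,6.5,120,190)
for nm,p in dict(TL=(190,97),TR=(600,70),BR=(641,533),BL=(230,560)).items(): print("cab",nm,ray('top',c(*p),.21).round(4))
print("pin",ray('top',c(130,128),.163).round(4))
print("lug upper TL,TR,BR,BL",*[ray('top',c(*p),.145).round(4) for p in((98,108),(158,108),(160,150),(107,152))])
for nm,p in dict(freeT=(98,178),freeB=(104,202),hT=(490,143),hB=(492,168)).items(): print("door",nm,ray('top',d(*p),.178).round(4))
print("knuck",ray('top',d(545,157),.147).round(4))
for nm,p in dict(TL=(210,97),TR=(531,70),BR=(546,295),BL=(222,319)).items(): print("stand",nm,ray('top',d(*p),.008).round(4))
s=lambda x,y:T(x,y,7,150,160)
for nm,p in dict(freeback=(145,48),freefront=(140,63),hback=(420,138),hfront=(412,147)).items(): print("side door",nm,ray('side',s(*p),.178).round(4))
k=lambda x,y:T(x,y,4.7,270,200)
for nm,p in dict(a=(190,18),b=(450,98),c=(358,343),d=(70,238)).items(): print("side cab",nm,ray('side',k(*p),.21).round(4))
print('side knuck',ray('side',s(457,205),.147))
E
```

```text
cam [0.61767425 0.04781872 0.        ]
cab TL [ 0.5721 -0.109   0.21  ]
cab TR [ 0.5821 -0.2588  0.21  ]
cab BR [ 0.4153 -0.2685  0.21  ]
cab BL [ 0.4056 -0.1209  0.21  ]
pin [ 0.5641 -0.093   0.163 ]
lug upper TL,TR,BR,BL [ 0.5732 -0.083   0.145 ] [ 0.5732 -0.1063  0.145 ] [ 0.5569 -0.1069  0.145 ] [ 0.5561 -0.0863  0.145 ]
door freeT [0.5378 0.3291 0.178 ]
door freeB [0.5295 0.3268 0.178 ]
door hT [0.5501 0.1935 0.178 ]
door hB [0.5414 0.1927 0.178 ]
knuck [0.5469 0.1781 0.147 ]
stand TL [0.5785 0.3304 0.008 ]
stand TR [0.5895 0.2012 0.008 ]
stand BR [0.4991 0.1939 0.008 ]
stand BL [0.4895 0.3234 0.008 ]
side door freeback [0.5363 0.3236 0.178 ]
side door freefront [0.5276 0.3193 0.178 ]
side door hback [0.5464 0.1884 0.178 ]
side door hfront [0.5403 0.1882 0.178 ]
side cab a [ 0.5694 -0.1152  0.21  ]
side cab b [ 0.5824 -0.2597  0.21  ]
side cab c [ 0.4139 -0.2725  0.21  ]
side cab d [ 0.4027 -0.1258  0.21  ]
side knuck [0.54602619 0.17312161 0.147     ]
```

Request:
step_arm([
  {"claw": 1,"x": -37.9,"y": -18.6,"z": 0,"roll": 59.8},
  {"claw": 1,"x": -37.9,"y": -18.6,"z": 0,"roll": 59.8},
  {"claw": 1,"x": -37.9,"y": -18.6,"z": 0,"roll": 59.8},
  {"claw": 1,"x": -37.9,"y": -18.6,"z": 0,"roll": 59.8},
  {"claw": 1,"x": -37.9,"y": -18.6,"z": 0,"roll": 59.8},
  {"claw": 1,"x": -37.9,"y": -18.6,"z": 0,"roll": 59.8},
  {"claw": 0.5,"x": -37.9,"y": -18.6,"z": 0,"roll": 59.8},
  {"claw": 0.5,"x": -37.9,"y": -18.6,"z": 0,"roll": 59.8},
])

```text
time: 1.1
tcp_pos: [0.5419, 0.2558, 0.2477]
tool_rot: [-3.141, 0.001, 1.653]
wrist_force: [-0.2, -0.2, 0.6]
grip_width: 0.0515
```

Request:
step_arm([
  {"claw": 0.5,"x": -0.0},
])

```text
invalid input
```

Run:
```python
from h import *
s=bot.read_state();print(s['tcp_pos'],s['tool_rot'],s['qpos'],s['grip_width'])
for n in("side","top"):
    im=bot.snapshot(n);cv2.imwrite(f"pics/{n}1.png",im)
    u,v=proj(n,s['tcp_pos']).astype(int);print(n,u,v)
    cv2.imwrite(f"pics/{n}1z.png",cv2.resize(im[max(0,v-60):v+80,max(0,u-70):u+70],None,fx=4,fy=4,interpolation=2))
```

```text
[0.541891   0.25582707 0.24766379] [-3.14075361e+00  5.80918839e-04  1.65336359e+00] [ 3.51660229e-01  1.40150764e-02  1.76697868e+00 -3.44460442e-04
  1.36156220e+00  2.69164922e-01] 0.05153013574352517
side 186 154
top 160 213
```

View pics/side1z.png

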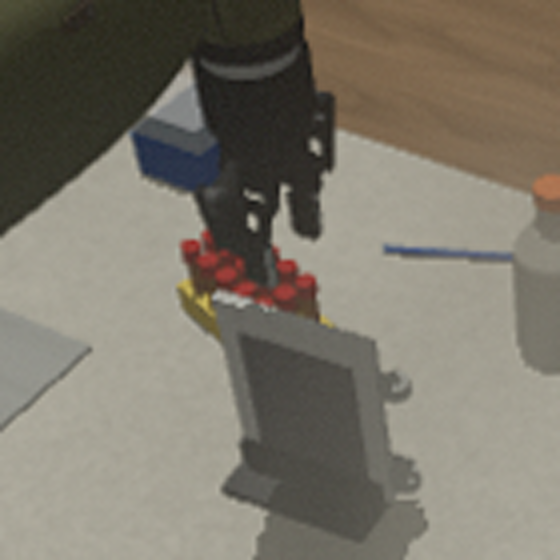

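View pics/top1z.png

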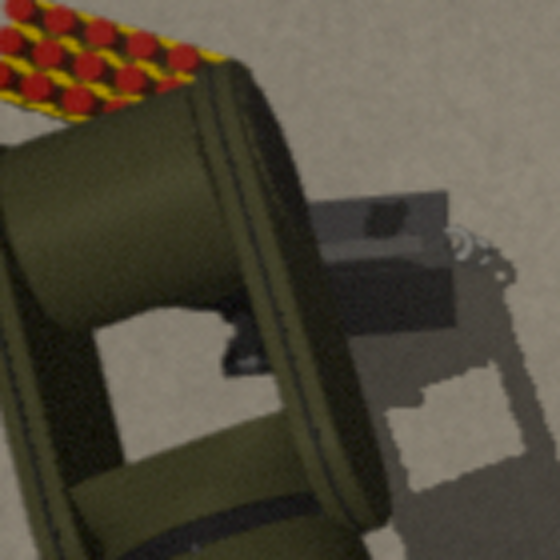

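Request:
step_arm([
  {"claw": 0.5,"x": 0.2,"y": -0.2,"z": 3,"roll": -0.3},
  {"claw": 0.5,"x": 0.2,"y": -0.2,"z": 5,"roll": -0.3},
  {"claw": 0.5,"x": 0.2,"y": -0.2,"z": 7,"roll": -0.3},
  {"claw": 0.5,"x": 0.2,"y": -0.2,"z": 8.4,"roll": -0.3},
  {"claw": 0.5,"x": 0.2,"y": -0.2,"z": 8.4,"roll": -0.3},
])

```text
time: 1.82
tcp_pos: [0.5375, 0.2601, 0.1626]
tool_rot: [-3.139, 0.001, 1.664]
wrist_force: [0.6, -0.0, -0.3]
grip_width: 0.0425
```

Run:
```python
from h import *
s=bot.read_state();print(s['tcp_pos'],s['tool_rot'],s['wrist_force'],s['grip_width'])
im=bot.snapshot('side');cv2.imwrite("pics/side2z.png",cv2.resize(im[120:240,130:250],None,fx=5,fy=5,interpolation=2))
```

```text
[0.53751991 0.26012344 0.16264726] [-3.13886894e+00  7.75965416e-04  1.66350470e+00] [ 0.62408417 -0.02441898 -0.28535859] 0.0425130217685303
```

View pics/side2z.png

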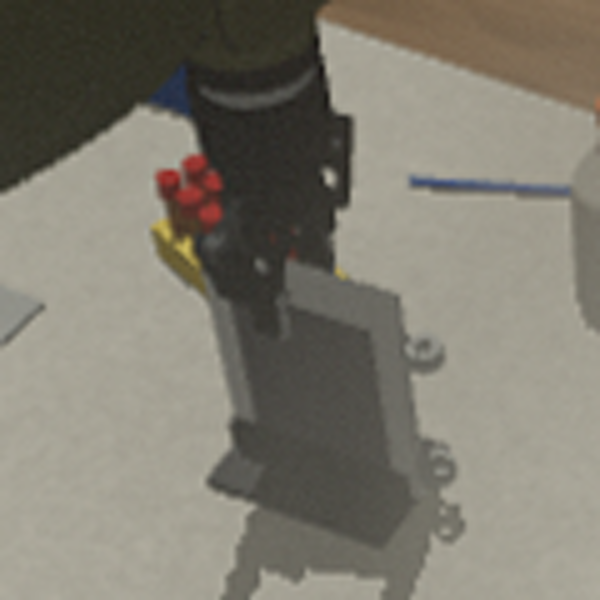

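Request:
step_arm([
  {"claw": 0.2},
  {"claw": 0.2},
  {"claw": 0.16},
  {"claw": 0.16},
], force=25)

```text
invalid input
```

Request:
step_arm([
  {"claw": 0.2,"x": 0,"y": 0,"z": 0,"roll": 0},
  {"claw": 0.2,"x": 0,"y": 0,"z": 0,"roll": 0},
  {"claw": 0.15,"x": 0,"y": 0,"z": 0,"roll": 0},
  {"claw": 0.15,"x": 0,"y": 0,"z": 0,"roll": 0},
], force=25)

```text
time: 2.38
tcp_pos: [0.5385, 0.2603, 0.1646]
tool_rot: [3.141, -0.0, 1.663]
wrist_force: [0.1, -0.3, 0.3]
grip_width: 0.0129
```

Request:
step_arm([
  {"claw": 0.0,"x": 0,"y": 0,"z": 0,"roll": 0},
  {"claw": 0.0,"x": 0,"y": 0,"z": 0,"roll": 0},
  {"claw": 0.0,"x": 0,"y": 0,"z": 0,"roll": 0},
], force=25)

```text
time: 2.75
tcp_pos: [0.5386, 0.2604, 0.1646]
tool_rot: [3.141, -0.0, 1.663]
wrist_force: [-0.1, 1.3, 1.4]
grip_width: 0.01
```

Request:
step_arm([
  {"claw": 0.0,"x": 0,"y": 0,"z": 0,"roll": 0},
  {"claw": 0.0,"x": 0,"y": 0,"z": -0.5,"roll": 0},
  {"claw": 0.0,"x": 0,"y": 0,"z": -1.5,"roll": 0},
  {"claw": 0.0,"x": 0,"y": 0,"z": -3,"roll": 0},
  {"claw": 0.0,"x": 0,"y": 0,"z": -4.2,"roll": 0},
  {"claw": 0.0,"x": 0,"y": 0,"z": -4.7,"roll": 0},
  {"claw": 0.0,"x": 0,"y": 0,"z": -4.7,"roll": 0},
  {"claw": 0.0,"x": 0,"y": 0,"z": -4.7,"roll": 0},
], force=60)

```text
time: 3.75
tcp_pos: [0.5379, 0.2602, 0.2107]
tool_rot: [-3.14, 0.0, 1.663]
wrist_force: [0.4, 0.1, -4.0]
grip_width: 0.0091
```

Run:
```python
from h import *
s=bot.read_state();print(s['tcp_pos'],s['tool_rot'],s['wrist_force'],s['wrist_torque'],s['grip_width'])
im=bot.snapshot('side');cv2.imwrite("pics/side3z.png",cv2.resize(im[120:240,130:250],None,fx=5,fy=5,interpolation=2))
im=bot.snapshot('top');cv2.imwrite("pics/top3z.png",cv2.resize(im[180:260,120:240],None,fx=6,fy=6,interpolation=2))
```

```text
[0.53788296 0.26017467 0.21068543] [-3.14026240e+00  2.67157379e-04  1.66339828e+00] [ 0.44723506  0.11219155 -4.04637293] [ 0.05034079 -0.00049862 -0.02741987] 0.009128847944682467
```

View pics/side3z.png

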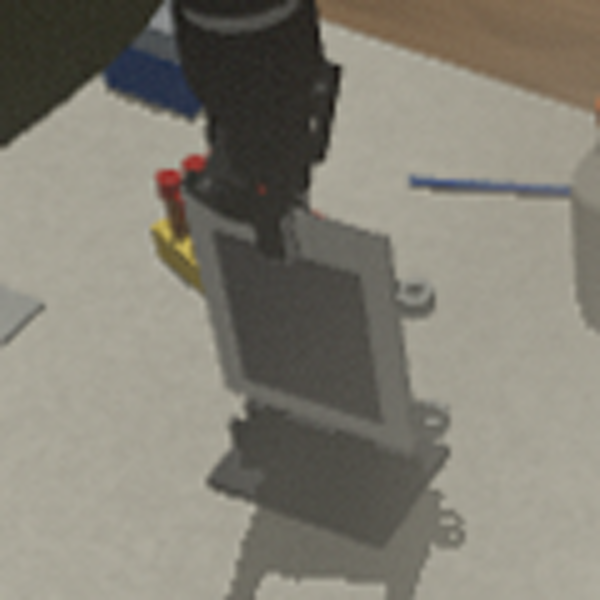

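View pics/top3z.png

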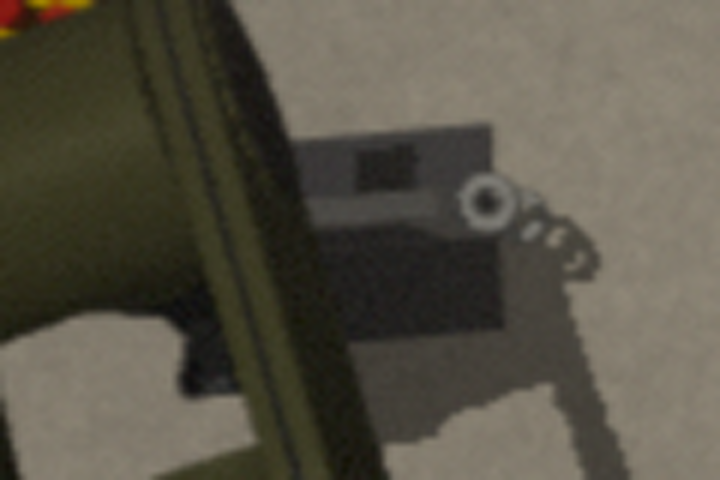

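Run:
```python
from h import *
k=ray('top',((488.5)/6+120-.5,(202.5)/6+180-.5),.193);print(k)
pin=ray('top',(130.5/6+300-.5,128.5/6+185-.5),.163);print(pin,pin-k)
t=bot.read_state()['tcp_pos'];print(t-k)
```

```text
[0.54547693 0.17809847 0.193     ]
[ 0.56411963 -0.0930373   0.163     ] [ 0.0186427  -0.27113577 -0.03      ]
[-0.00756515  0.08202673  0.01754534]
```

Request:
step_arm([
  {"claw": 0.0,"x": -2,"y": 0,"z": 0,"roll": 0},
  {"claw": 0.0,"x": -6,"y": -0.1,"z": 0,"roll": 0},
  {"claw": 0.0,"x": -10,"y": -0.2,"z": 0,"roll": 0},
  {"claw": 0.0,"x": -14,"y": -0.3,"z": 0,"roll": 0},
  {"claw": 0.0,"x": -18,"y": -0.4,"z": 0,"roll": 0},
  {"claw": 0.0,"x": -21.5,"y": -0.4,"z": 0,"roll": 0},
  {"claw": 0.0,"x": -23.5,"y": -0.4,"z": 0,"roll": 0},
  {"claw": 0.0,"x": -24.2,"y": -0.4,"z": 0,"roll": 0},
], force=60)

```text
time: 4.85
tcp_pos: [0.5566, 0.0178, 0.2112]
tool_rot: [-3.141, -0.0, 1.662]
wrist_force: [0.3, 0.2, -4.4]
grip_width: 0.009
```

Request:
step_arm([
  {"claw": 0.0,"x": 0,"y": 0,"z": 0,"roll": 0},
  {"claw": 0.0,"x": 0,"y": 0,"z": 0,"roll": 0},
], force=60)

```text
time: 5.1
tcp_pos: [0.5566, 0.0199, 0.2113]
tool_rot: [-3.141, -0.0, 1.664]
wrist_force: [0.9, 0.2, -3.3]
grip_width: 0.0091
```

Run:
```python
from h import *
s=bot.read_state();print(s['tcp_pos'],s['tool_rot'],s['wrist_force'],s['wrist_torque'],s['grip_width'])
im=bot.snapshot('side');cv2.imwrite("pics/side4z.png",cv2.resize(im[130:290,230:380],None,fx=3.7,fy=3.7,interpolation=2))
im=bot.snapshot('top');cv2.imwrite("pics/top4z.png",cv2.resize(im[180:240,265:345],None,fx=9,fy=9,interpolation=2))
```

```text
[0.55663003 0.01987538 0.21125332] [-3.14144084e+00 -4.43112610e-04  1.66447117e+00] [ 0.87078214  0.2004172  -3.349732  ] [0.04503445 0.01278013 0.04910454] 0.009074841298425082
```

View pics/side4z.png

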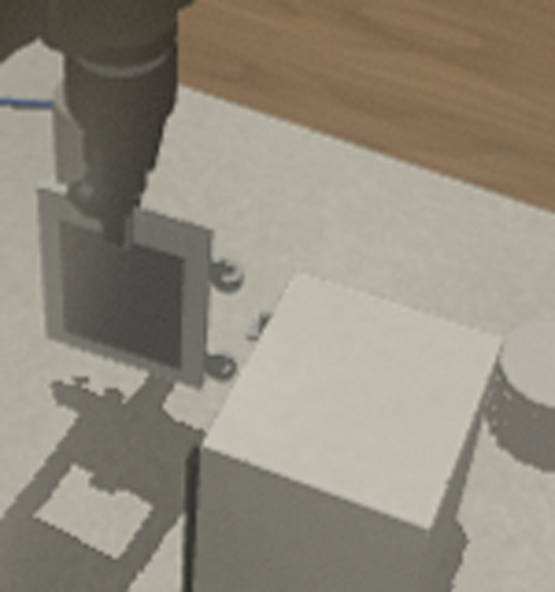

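View pics/top4z.png

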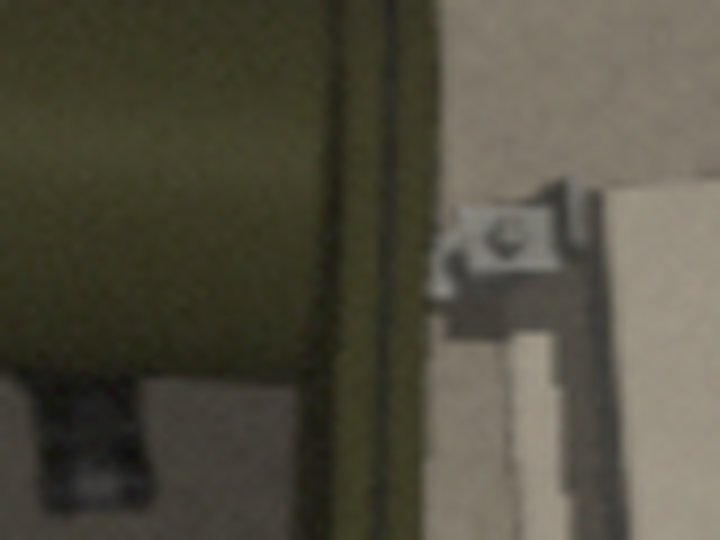

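Request:
step_arm([
  {"claw": 0.0,"x": -1,"y": -0.1,"z": 0,"roll": 0},
  {"claw": 0.0,"x": -2,"y": -0.2,"z": 0,"roll": 0},
  {"claw": 0.0,"x": -3.1,"y": -0.3,"z": 0,"roll": 0},
  {"claw": 0.0,"x": -3.1,"y": -0.3,"z": 0,"roll": 0},
  {"claw": 0.0,"x": -3.1,"y": -0.3,"z": 0,"roll": 0},
], force=60)

```text
time: 5.82
tcp_pos: [0.5566, -0.0125, 0.2113]
tool_rot: [-3.142, 0.0, 1.663]
wrist_force: [-0.2, 0.2, -2.7]
grip_width: 0.0087
```

Run:
```python
from h import *
s=bot.read_state();print(s['tcp_pos'],s['tool_rot'],s['wrist_force'],s['wrist_torque'],s['grip_width'])
im=bot.snapshot('side');cv2.imwrite("pics/side5z.png",cv2.resize(im[180:250,270:340],None,fx=8,fy=8,interpolation=2))
im=bot.snapshot('top');cv2.imwrite("pics/top5z.png",cv2.resize(im[180:240,265:345],None,fx=9,fy=9,interpolation=2))
```

```text
[ 0.55656135 -0.01247797  0.21128511] [-3.14153739e+00  4.34948329e-05  1.66285351e+00] [-0.19124744  0.2244534  -2.6860628 ] [ 0.03893691 -0.00038807  0.05592683] 0.00865640732542618
```

View pics/side5z.png

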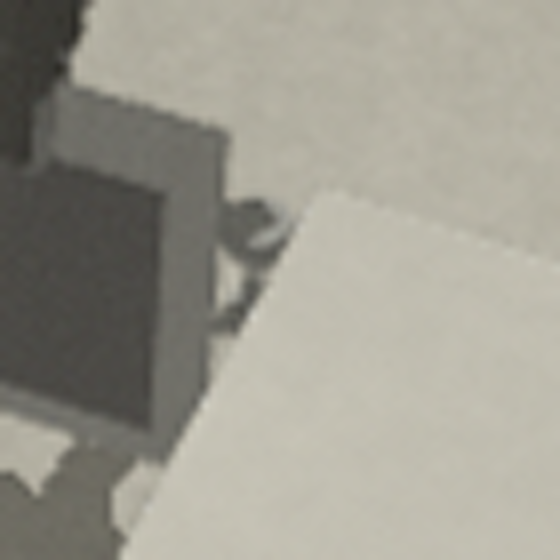

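View pics/top5z.png

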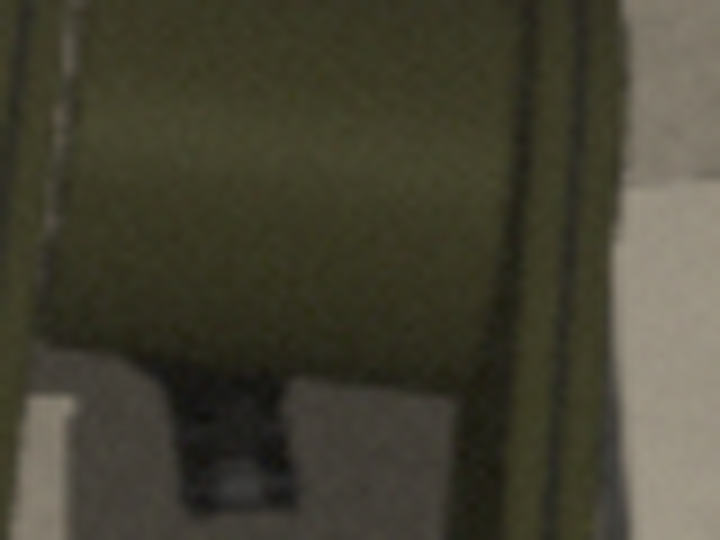

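Request:
step_arm([
  {"claw": 0.0,"x": 0.14,"y": 0.05,"z": 0.4,"roll": 0},
  {"claw": 0.0,"x": 0.14,"y": 0.05,"z": 0.9,"roll": 0},
  {"claw": 0.0,"x": 0.14,"y": 0.05,"z": 1.3,"roll": 0},
  {"claw": 0.0,"x": 0.14,"y": 0.05,"z": 1.3,"roll": 0},
], force=60)

```text
time: 6.42
tcp_pos: [0.5566, -0.0107, 0.1975]
tool_rot: [-3.14, -0.0, 1.663]
wrist_force: [0.2, -0.3, -4.1]
grip_width: 0.009
```

Request:
step_arm([
  {"claw": 0.0,"x": 0,"y": 0,"z": 0.15,"roll": 0},
  {"claw": 0.0,"x": 0,"y": 0,"z": 0.15,"roll": 0},
], force=60)

```text
time: 6.68
tcp_pos: [0.557, -0.0108, 0.1969]
tool_rot: [3.142, 0.0, 1.663]
wrist_force: [0.9, -1.2, -4.3]
grip_width: 0.0096
```

Request:
step_arm([
  {"claw": 0.0,"x": 0,"y": 0,"z": 0.1,"roll": 0},
  {"claw": 0.0,"x": 0,"y": 0,"z": 0.1,"roll": 0},
], force=60)

```text
time: 6.92
tcp_pos: [0.5569, -0.0108, 0.1958]
tool_rot: [-3.142, 0.0, 1.663]
wrist_force: [-0.5, 0.2, -4.1]
grip_width: 0.009
```

Request:
step_arm([
  {"claw": 0.0,"x": 0,"y": 0,"z": 0.1,"roll": 0},
  {"claw": 0.0,"x": 0,"y": 0,"z": 0.1,"roll": 0},
], force=60)

```text
time: 7.18
tcp_pos: [0.5569, -0.0108, 0.1948]
tool_rot: [-3.141, -0.0, 1.663]
wrist_force: [0.3, -1.0, -4.1]
grip_width: 0.009
```

Request:
step_arm([
  {"claw": 0.0,"x": 0,"y": 0,"z": 0.1,"roll": 0},
  {"claw": 0.0,"x": 0,"y": 0,"z": 0.1,"roll": 0},
], force=60)

```text
time: 7.42
tcp_pos: [0.5569, -0.0108, 0.1937]
tool_rot: [-3.141, -0.0, 1.663]
wrist_force: [0.3, 0.6, -4.1]
grip_width: 0.0088
```

Request:
step_arm([
  {"claw": 0.0,"x": 0,"y": 0,"z": 0.1,"roll": 0},
  {"claw": 0.0,"x": 0,"y": 0,"z": 0.1,"roll": 0},
], force=60)

```text
time: 7.68
tcp_pos: [0.5569, -0.0108, 0.1927]
tool_rot: [-3.141, -0.0, 1.663]
wrist_force: [-0.4, 0.8, -4.6]
grip_width: 0.0092
```

Request:
step_arm([
  {"claw": 0.0,"x": 0,"y": 0,"z": 0.1,"roll": 0},
  {"claw": 0.0,"x": 0,"y": 0,"z": 0.1,"roll": 0},
], force=60)

```text
time: 7.92
tcp_pos: [0.5569, -0.0107, 0.1917]
tool_rot: [-3.141, -0.0, 1.663]
wrist_force: [-0.8, 0.4, -4.1]
grip_width: 0.0088
```

Run:
```python
from h import *
s=bot.read_state();print(s['tcp_pos'],s['wrist_force'],s['wrist_torque'])
im=bot.snapshot('side');cv2.imwrite("pics/side6z.png",cv2.resize(im[180:250,270:340],None,fx=8,fy=8,interpolation=2))
```

```text
[ 0.55687847 -0.01074439  0.19167172] [-0.79575044  0.37808966 -4.11233492] [ 0.03703064  0.03174492 -0.01219854]
```

View pics/side6z.png

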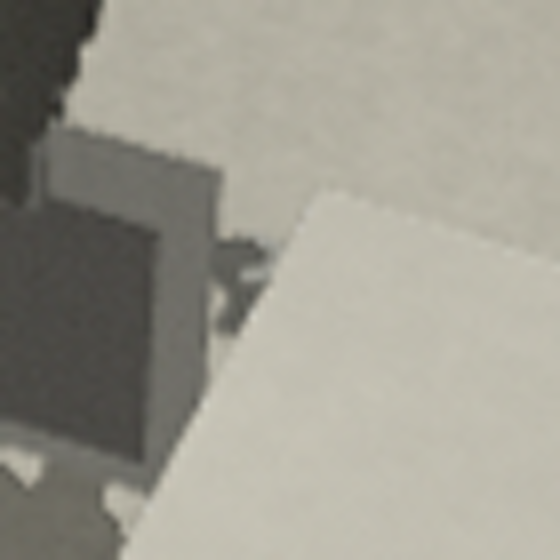

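Request:
step_arm([
  {"claw": 0.0,"x": 0,"y": 0,"z": 0.1,"roll": 0},
  {"claw": 0.0,"x": 0,"y": 0,"z": 0.2,"roll": 0},
  {"claw": 0.0,"x": 0,"y": 0,"z": 0.2,"roll": 0},
], force=60)

```text
time: 8.35
tcp_pos: [0.5569, -0.0107, 0.1896]
tool_rot: [-3.141, -0.0, 1.663]
wrist_force: [-0.4, 0.8, -4.2]
grip_width: 0.0091
```

Request:
step_arm([
  {"claw": 0.0,"x": 0,"y": 0,"z": 0.1,"roll": 0},
  {"claw": 0.0,"x": 0,"y": 0,"z": 0.2,"roll": 0},
  {"claw": 0.0,"x": 0,"y": 0,"z": 0.2,"roll": 0},
], force=60)

```text
time: 8.72
tcp_pos: [0.5569, -0.0107, 0.1877]
tool_rot: [-3.141, -0.0, 1.663]
wrist_force: [-0.2, -1.2, -4.2]
grip_width: 0.0089
```

Request:
step_arm([
  {"claw": 0.0,"x": 0,"y": 0,"z": 0.1,"roll": 0},
  {"claw": 0.0,"x": 0,"y": 0,"z": 0.2,"roll": 0},
  {"claw": 0.0,"x": 0,"y": 0,"z": 0.2,"roll": 0},
], force=60)

```text
time: 9.1
tcp_pos: [0.5569, -0.0107, 0.1857]
tool_rot: [-3.141, -0.0, 1.663]
wrist_force: [0.2, 0.3, -3.6]
grip_width: 0.0091
```

Request:
step_arm([
  {"claw": 0.0,"x": 0,"y": 0,"z": 0.1,"roll": 0},
  {"claw": 0.0,"x": 0,"y": 0,"z": 0.2,"roll": 0},
  {"claw": 0.0,"x": 0,"y": 0,"z": 0.3,"roll": 0},
  {"claw": 0.0,"x": 0,"y": 0,"z": 0.3,"roll": 0},
], force=60)

```text
time: 9.6
tcp_pos: [0.5569, -0.0108, 0.1827]
tool_rot: [-3.141, -0.0, 1.663]
wrist_force: [0.1, -0.3, -4.6]
grip_width: 0.0094
```

Request:
step_arm([
  {"claw": 0.0,"x": 0,"y": 0,"z": 0.1,"roll": 0},
  {"claw": 0.0,"x": 0,"y": 0,"z": 0.2,"roll": 0},
  {"claw": 0.0,"x": 0,"y": 0,"z": 0.3,"roll": 0},
  {"claw": 0.0,"x": 0,"y": 0,"z": 0.3,"roll": 0},
], force=60)

```text
time: 10.1
tcp_pos: [0.5569, -0.0107, 0.1797]
tool_rot: [-3.141, -0.0, 1.663]
wrist_force: [0.4, 0.3, -3.3]
grip_width: 0.0092
```

Request:
step_arm([
  {"claw": 0.0,"x": 0,"y": 0,"z": 0.05,"roll": 0},
  {"claw": 0.0,"x": 0,"y": 0,"z": 0.1,"roll": 0},
  {"claw": 0.0,"x": 0,"y": 0,"z": 0.1,"roll": 0},
], force=60)

```text
time: 10.48
tcp_pos: [0.5569, -0.0107, 0.1788]
tool_rot: [-3.141, -0.0, 1.663]
wrist_force: [1.0, 0.0, -4.6]
grip_width: 0.0091
```

Now half-millimetre steps to find the lugs.

Request:
step_arm([
  {"claw": 0.0,"x": 0,"y": 0,"z": 0.05,"roll": 0},
  {"claw": 0.0,"x": 0,"y": 0,"z": 0.1,"roll": 0},
  {"claw": 0.0,"x": 0,"y": 0,"z": 0.1,"roll": 0},
], force=60)

```text
time: 10.85
tcp_pos: [0.5569, -0.0108, 0.1778]
tool_rot: [-3.141, -0.0, 1.663]
wrist_force: [-1.0, 0.4, -3.3]
grip_width: 0.0092
```

Request:
step_arm([
  {"claw": 0.0,"x": 0,"y": 0,"z": 0.05,"roll": 0},
  {"claw": 0.0,"x": 0,"y": 0,"z": 0.05,"roll": 0},
], force=60)

```text
time: 11.1
tcp_pos: [0.5569, -0.0107, 0.1773]
tool_rot: [-3.141, -0.0, 1.663]
wrist_force: [-0.1, -0.6, -5.0]
grip_width: 0.0089
```

Request:
step_arm([
  {"claw": 0.0,"x": 0,"y": 0,"z": 0.05,"roll": 0},
  {"claw": 0.0,"x": 0,"y": 0,"z": 0.05,"roll": 0},
], force=60)

```text
time: 11.35
tcp_pos: [0.5569, -0.0108, 0.1768]
tool_rot: [-3.142, -0.0, 1.663]
wrist_force: [0.1, -0.5, -4.2]
grip_width: 0.0091
```

Request:
step_arm([
  {"claw": 0.0,"x": 0,"y": 0,"z": 0.05,"roll": 0},
  {"claw": 0.0,"x": 0,"y": 0,"z": 0.05,"roll": 0},
], force=60)

```text
time: 11.6
tcp_pos: [0.5571, -0.0107, 0.1766]
tool_rot: [3.141, 0.0, 1.663]
wrist_force: [-1.0, 1.5, -2.1]
grip_width: 0.0091
```

Request:
step_arm([
  {"claw": 0.0,"x": 0,"y": 0,"z": 0.03,"roll": 0},
  {"claw": 0.0,"x": 0,"y": 0,"z": 0.03,"roll": 0},
], force=60)

```text
time: 11.85
tcp_pos: [0.5571, -0.0107, 0.1765]
tool_rot: [3.141, 0.0, 1.663]
wrist_force: [-1.4, 0.8, -0.3]
grip_width: 0.009
```

Request:
step_arm([
  {"claw": 0.0,"x": 0,"y": 0,"z": 0,"roll": 0},
  {"claw": 0.2,"x": 0,"y": 0,"z": 0,"roll": 0},
  {"claw": 0.4,"x": 0,"y": 0,"z": 0,"roll": 0},
  {"claw": 0.5,"x": 0,"y": 0,"z": 0,"roll": 0},
  {"claw": 0.5,"x": 0,"y": 0,"z": 0,"roll": 0},
], force=20)

```text
time: 12.48
tcp_pos: [0.557, -0.0108, 0.1761]
tool_rot: [3.141, 0.0, 1.663]
wrist_force: [0.3, 0.4, 0.6]
grip_width: 0.0425
```

Request:
step_arm([
  {"claw": 0.5,"x": 0,"y": 0,"z": -2,"roll": 0},
  {"claw": 0.5,"x": 0,"y": 0,"z": -5,"roll": 0},
  {"claw": 0.5,"x": 0,"y": 0,"z": -9,"roll": 0},
  {"claw": 0.5,"x": 0,"y": 0,"z": -9,"roll": 0},
])

```text
time: 12.98
tcp_pos: [0.5594, -0.011, 0.2726]
tool_rot: [3.132, 0.002, 1.663]
wrist_force: [0.5, -0.8, 0.8]
grip_width: 0.0426
```

Run:
```python
from h import *
s=bot.read_state();print(s['tcp_pos'],s['wrist_force'],s['wrist_torque'])
im=bot.snapshot('side');cv2.imwrite("pics/side7z.png",cv2.resize(im[150:270,230:350],None,fx=5,fy=5,interpolation=2))
```

```text
[ 0.55935228 -0.01100838  0.27255101] [ 0.51618427 -0.82348027  0.83040061] [-0.02765118 -0.03542344 -0.01441958]
```

View pics/side7z.png

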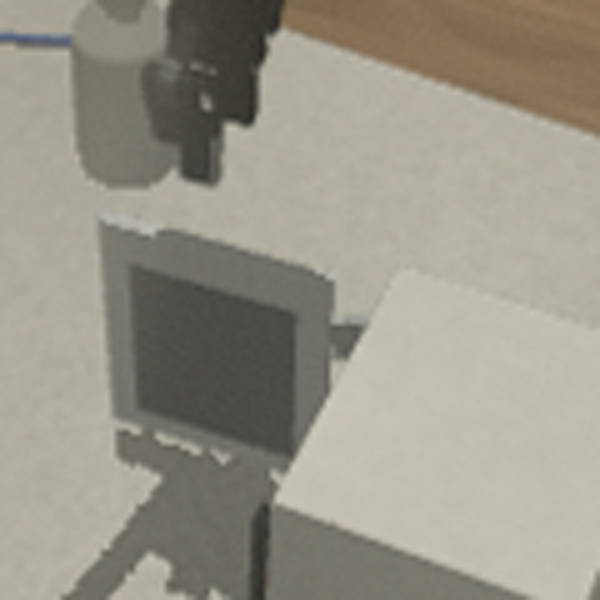

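Request:
step_arm([
  {"claw": 0,"x": 0.5,"y": 1.5,"z": 0,"roll": 0},
  {"claw": 0,"x": 1.3,"y": 3.5,"z": 0,"roll": 0},
  {"claw": 0,"x": 1.3,"y": 3.5,"z": 0,"roll": 0},
  {"claw": 0,"x": 1.3,"y": 3.5,"z": 3,"roll": 0},
  {"claw": 0,"x": 1.3,"y": 3.5,"z": 6,"roll": 0},
  {"claw": 0,"x": 1.3,"y": 3.5,"z": 9.1,"roll": 0},
  {"claw": 0,"x": 1.3,"y": 3.5,"z": 9.1,"roll": 0},
])

```text
time: 13.9
tcp_pos: [0.588, 0.0056, 0.1709]
tool_rot: [-3.133, -0.001, 1.663]
wrist_force: [-0.3, -0.6, 0.2]
grip_width: 0.0003
```

Run:
```python
from h import *
s=bot.read_state();print(s['tcp_pos'],s['tool_rot'],s['wrist_force'],s['qpos'])
im=bot.snapshot('side');cv2.imwrite("pics/side8z.png",cv2.resize(im[150:270,230:350],None,fx=5,fy=5,interpolation=2))
im=bot.snapshot('top');cv2.imwrite("pics/top8z.png",cv2.resize(im[150:300,240:400],None,fx=4.5,fy=4.5,interpolation=2))
P=np.array([.5646,-.0928]);f0=s['tool_rot'][2]
def C(f,d,r=.095): return P+r*np.array([np.cos(f),np.sin(f)])+d*np.array([np.sin(f),-np.cos(f)])
a=C(f0,.035);print(a,a-s['tcp_pos'][:2])
```

```text
[0.58796796 0.005552   0.17088443] [-3.13347919e+00 -1.29170285e-03  1.66331142e+00] [-0.26094897 -0.56535677  0.18519409] [-8.17821202e-02  5.37482767e-02  1.85906583e+00 -1.42780747e-04
  1.23699309e+00 -1.74255118e-01]
[0.59067392 0.00502715] [ 0.00270596 -0.00052486]
```

View pics/side8z.png

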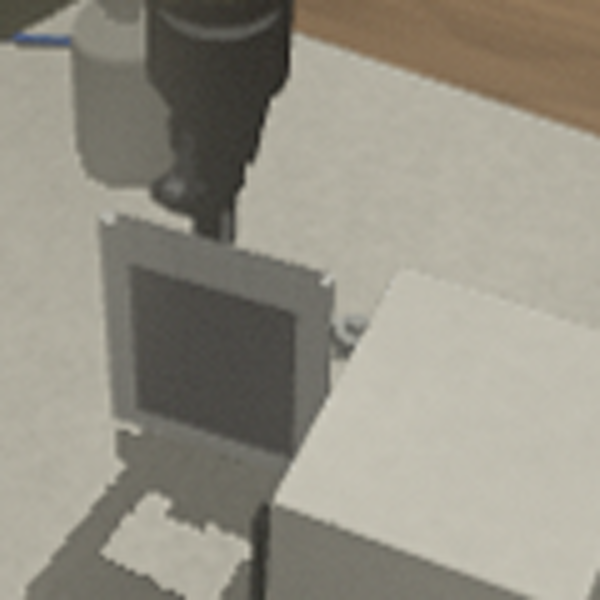

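View pics/top8z.png

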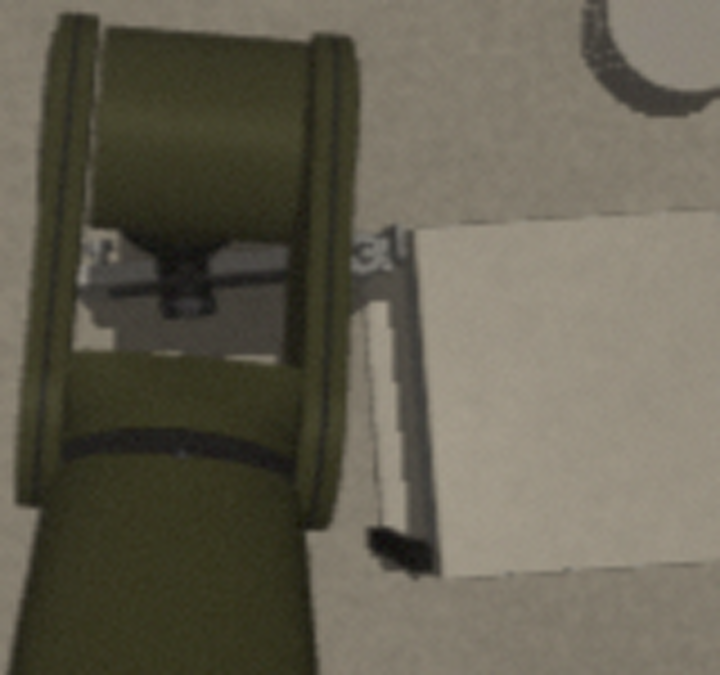

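```bash
cat > plan.py <<'E'
from h import *
P=np.array([.5646,-.0928])
def C(f,d,r=.095): return P+r*np.array([np.cos(f),np.sin(f)])+d*np.array([np.sin(f),-np.cos(f)])
def rows(f0,d0,fs,ds,r=.095):
    a=C(f0,d0,r);tx=np.array([np.cos(f0),np.sin(f0)]);ty=np.array([np.sin(f0),-np.cos(f0)])
    for f,d in zip(fs,ds):
        v=(C(f,d,r)-a)*100;print(f"x {v@tx:.2f} y {v@ty:.2f} roll {-np.degrees(f-f0):.1f}")
E
python3 - <<'E'
from plan import *
f0=1.663;print(C(f0,.02))
rows(f0,.02,f0+np.radians(np.arange(3.5,29,3.5)),[.02]*8)
E
```

```text
[0.5757681  0.00363793]
x 0.10 y -0.58 roll -3.5
x 0.17 y -1.17 roll -7.0
x 0.21 y -1.76 roll -10.5
x 0.20 y -2.36 roll -14.0
x 0.16 y -2.95 roll -17.5
x 0.09 y -3.54 roll -21.0
x -0.03 y -4.12 roll -24.5
x -0.17 y -4.69 roll -28.0
```

Request:
step_arm([
  {"claw": 0,"x": 0,"y": -0.5,"z": 0,"roll": 0},
  {"claw": 0,"x": 0,"y": -1,"z": 0,"roll": 0},
  {"claw": 0,"x": 0,"y": -1.5,"z": 0,"roll": 0},
  {"claw": 0,"x": 0,"y": -1.5,"z": 0,"roll": 0},
])

```text
time: 14.5
tcp_pos: [0.5754, 0.004, 0.1754]
tool_rot: [3.141, 0.0, 1.663]
wrist_force: [0.7, -0.0, -0.4]
grip_width: -0.0002
```

Request:
step_arm([
  {"claw": 0,"x": 0.1,"y": -0.6,"z": 0,"roll": -3.5},
  {"claw": 0,"x": 0.2,"y": -1.2,"z": 0,"roll": -7},
  {"claw": 0,"x": 0.2,"y": -1.8,"z": 0,"roll": -10.5},
  {"claw": 0,"x": 0.2,"y": -2.4,"z": 0,"roll": -14},
  {"claw": 0,"x": 0.15,"y": -2.95,"z": 0,"roll": -17.5},
  {"claw": 0,"x": 0.1,"y": -3.55,"z": 0,"roll": -21},
  {"claw": 0,"x": 0,"y": -4.1,"z": 0,"roll": -24.5},
  {"claw": 0,"x": -0.15,"y": -4.7,"z": 0,"roll": -28},
])

```text
time: 15.5
tcp_pos: [0.5291, -0.0018, 0.1753]
tool_rot: [3.141, 0.0, 2.154]
wrist_force: [-0.1, -0.5, 0.6]
grip_width: -0.0001
```

Run:
```python
from plan import *
s=bot.read_state();print(s['tcp_pos'],s['tool_rot'],s['wrist_force'],C(1.663+np.radians(28),.02))
im=bot.snapshot('side');cv2.imwrite("pics/side9z.png",cv2.resize(im[150:270,230:350],None,fx=5,fy=5,interpolation=2))
```

```text
[ 0.52907198 -0.0018153   0.17528843] [3.14098099e+00 3.72238669e-04 2.15407184e+00] [-0.07364528 -0.53680791  0.57199312] [ 0.52918599 -0.00240726]
```

View pics/side9z.png

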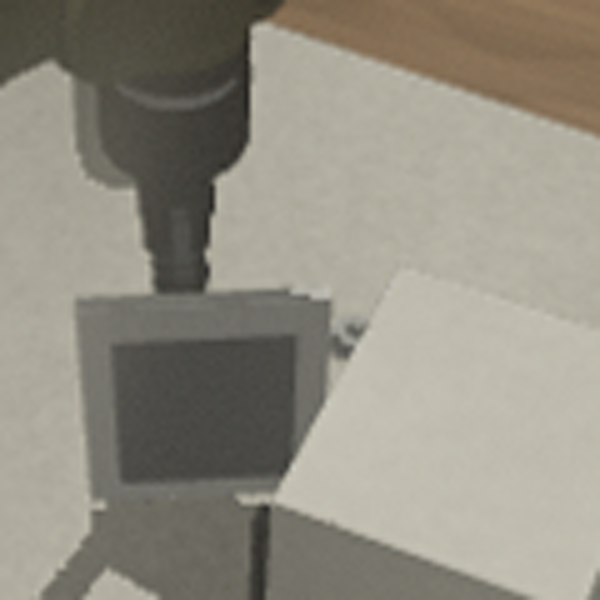

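Request:
step_arm([
  {"claw": 0,"x": 0.1,"y": -0.6,"z": 0,"roll": -3.5},
  {"claw": 0,"x": 0.2,"y": -1.2,"z": 0,"roll": -7},
  {"claw": 0,"x": 0.2,"y": -1.8,"z": 0,"roll": -10.5},
  {"claw": 0,"x": 0.2,"y": -2.4,"z": 0,"roll": -14},
  {"claw": 0,"x": 0.15,"y": -2.95,"z": 0,"roll": -17.5},
  {"claw": 0,"x": 0.1,"y": -3.55,"z": 0,"roll": -21},
  {"claw": 0,"x": 0,"y": -4.1,"z": 0,"roll": -24.5},
  {"claw": 0,"x": -0.15,"y": -4.7,"z": 0,"roll": -28},
])

```text
time: 16.55
tcp_pos: [0.4905, -0.0289, 0.1751]
tool_rot: [3.141, 0.0, 2.642]
wrist_force: [0.5, -1.3, -0.8]
grip_width: -0.0002
```

Run:
```python
from plan import *
s=bot.read_state();print(s['tcp_pos'],s['tool_rot'],s['wrist_force'],C(1.663+np.radians(56),.02),s['qpos'])
im=bot.snapshot('side');cv2.imwrite("pics/side10z.png",cv2.resize(im[150:270,230:350],None,fx=5,fy=5,interpolation=2))
im=bot.snapshot('top');cv2.imwrite("pics/top10z.png",cv2.resize(im[150:300,240:400],None,fx=4.5,fy=4.5,interpolation=2))
f0=s['tool_rot'][2]
rows(f0,.02,f0+np.radians([2,4,6,8,10,12,14,16]),[.02]*8)
```

```text
[ 0.49054167 -0.02886625  0.17509308] [3.14131217e+00 3.35811603e-05 2.64186092e+00] [ 0.51079212 -1.31309955 -0.76740505] [ 0.49089446 -0.02961382] [-1.68208184e-01 -1.76535074e-01  2.07061768e+00  2.68186489e-04
  1.24738701e+00 -1.23935800e+00]
x 0.06 y -0.33 roll -2.0
x 0.12 y -0.67 roll -4.0
x 0.16 y -1.00 roll -6.0
x 0.19 y -1.34 roll -8.0
x 0.20 y -1.68 roll -10.0
x 0.21 y -2.02 roll -12.0
x 0.20 y -2.36 roll -14.0
x 0.18 y -2.70 roll -16.0
```

View pics/side10z.png

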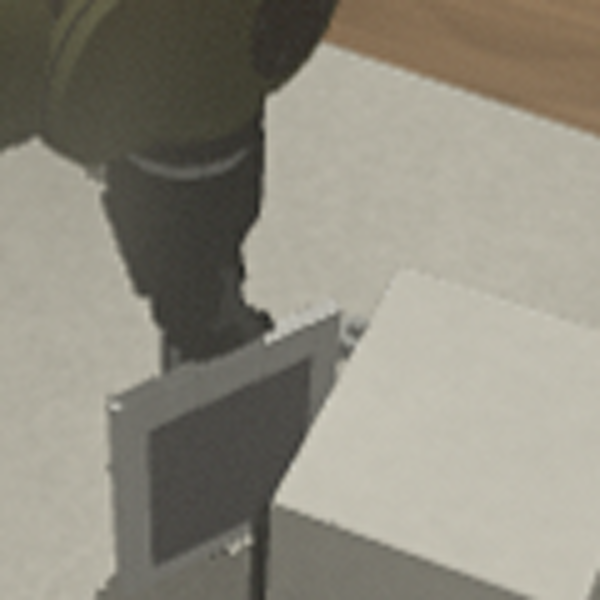

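View pics/top10z.png

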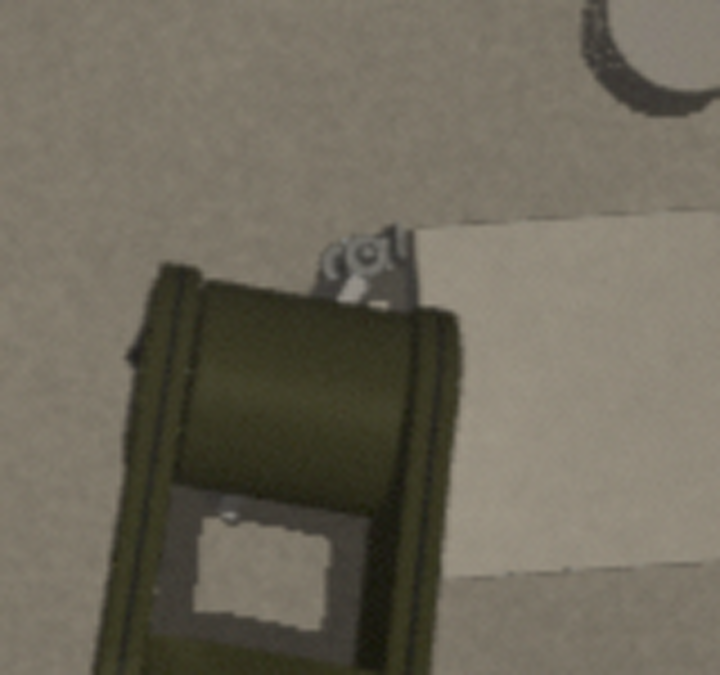

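Request:
step_arm([
  {"claw": 0,"x": 0.06,"y": -0.35,"z": 0,"roll": -2},
  {"claw": 0,"x": 0.12,"y": -0.7,"z": 0,"roll": -4},
  {"claw": 0,"x": 0.16,"y": -1,"z": 0,"roll": -6},
  {"claw": 0,"x": 0.2,"y": -1.35,"z": 0,"roll": -8},
  {"claw": 0,"x": 0.2,"y": -1.7,"z": 0,"roll": -10},
  {"claw": 0,"x": 0.2,"y": -2,"z": 0,"roll": -12},
  {"claw": 0,"x": 0.2,"y": -2.35,"z": 0,"roll": -14},
  {"claw": 0,"x": 0.2,"y": -2.7,"z": 0,"roll": -16},
])

```text
time: 17.65
tcp_pos: [0.4761, -0.0515, 0.1751]
tool_rot: [3.141, 0.0, 2.919]
wrist_force: [0.3, -0.8, -0.4]
grip_width: -0.0001
```

Request:
step_arm([
  {"claw": 0,"x": 0.05,"y": -0.25,"z": 0,"roll": -1.5},
  {"claw": 0,"x": 0.08,"y": -0.5,"z": 0,"roll": -3},
  {"claw": 0,"x": 0.12,"y": -0.75,"z": 0,"roll": -4.5},
  {"claw": 0,"x": 0.16,"y": -1,"z": 0,"roll": -6},
  {"claw": 0,"x": 0.18,"y": -1.25,"z": 0,"roll": -7.5},
  {"claw": 0,"x": 0.2,"y": -1.5,"z": 0,"roll": -9},
  {"claw": 0,"x": 0.2,"y": -1.5,"z": 0,"roll": -9},
])

```text
time: 18.52
tcp_pos: [0.4706, -0.066, 0.175]
tool_rot: [-3.142, 0.0, 3.077]
wrist_force: [-0.7, -0.1, -0.5]
grip_width: -0.0002
```

Run:
```python
from plan import *
s=bot.read_state();f0=s['tool_rot'][2];print(s['tcp_pos'],s['tool_rot'],s['wrist_force'],C(f0,.02),np.degrees(f0))
im=bot.snapshot('side');cv2.imwrite("pics/side11z.png",cv2.resize(im[150:310,230:390],None,fx=4,fy=4,interpolation=2))
im=bot.snapshot('top');cv2.imwrite("pics/top11z.png",cv2.resize(im[150:300,240:400],None,fx=4.5,fy=4.5,interpolation=2))
rows(f0,.02,f0+np.radians([1,2,3,4,5,6,7,8]),[.02]*8)
```

```text
[ 0.47055061 -0.0659641   0.17499473] [-3.14151488e+00  4.65657499e-05  3.07701828e+00] [-0.67865856 -0.07118233 -0.48774659] [ 0.47108859 -0.06671138] 176.30016079947538
x 0.03 y -0.17 roll -1.0
x 0.06 y -0.33 roll -2.0
x 0.09 y -0.50 roll -3.0
x 0.12 y -0.67 roll -4.0
x 0.14 y -0.84 roll -5.0
x 0.16 y -1.00 roll -6.0
x 0.17 y -1.17 roll -7.0
x 0.19 y -1.34 roll -8.0
```

View pics/side11z.png

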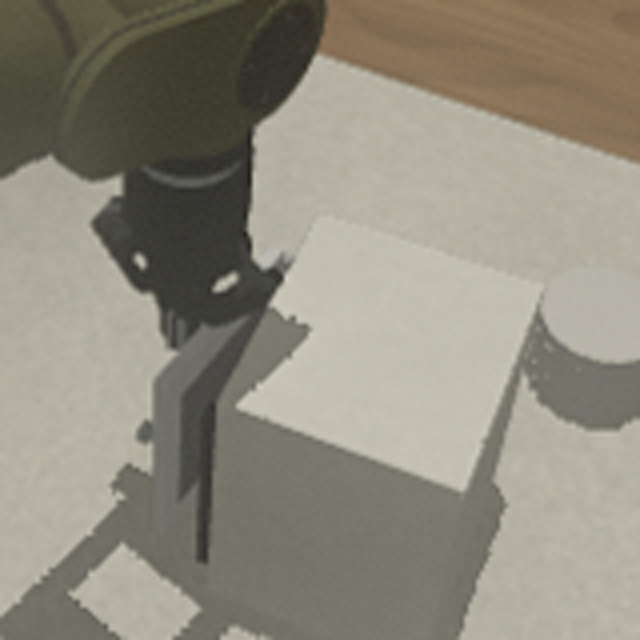

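View pics/top11z.png

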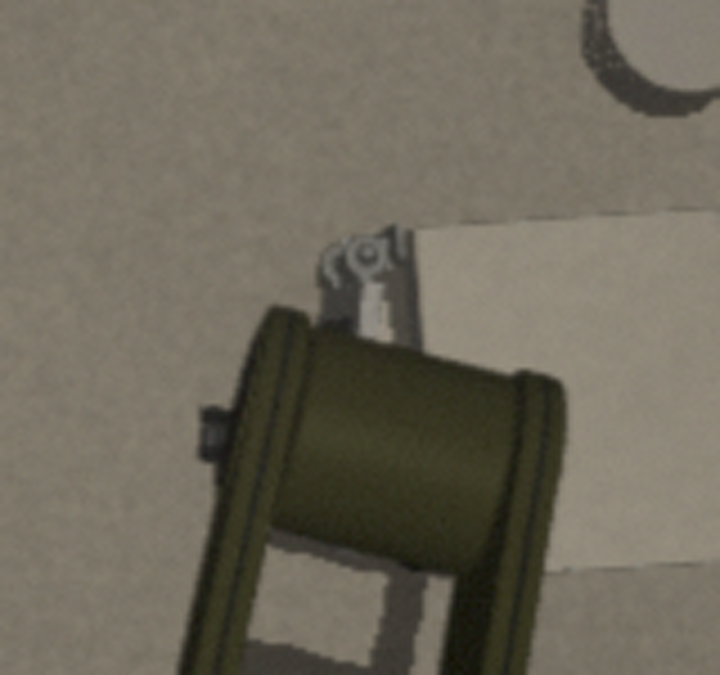

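Request:
step_arm([
  {"claw": 0,"x": 0.03,"y": -0.15,"z": 0,"roll": -1},
  {"claw": 0,"x": 0.06,"y": -0.35,"z": 0,"roll": -2},
  {"claw": 0,"x": 0.09,"y": -0.5,"z": 0,"roll": -3},
  {"claw": 0,"x": 0.12,"y": -0.65,"z": 0,"roll": -4},
])

```text
time: 19.12
tcp_pos: [0.4689, -0.0723, 0.175]
tool_rot: [3.142, -0.0, -3.135]
wrist_force: [-0.4, 0.8, 0.0]
grip_width: -0.0001
```

Request:
step_arm([
  {"claw": 0,"x": 0.03,"y": -0.15,"z": 0,"roll": -1},
  {"claw": 0,"x": 0.03,"y": -0.15,"z": 0,"roll": -1},
])

```text
time: 19.38
tcp_pos: [0.4687, -0.0738, 0.175]
tool_rot: [3.142, 0.0, -3.119]
wrist_force: [-0.1, -0.1, 0.2]
grip_width: 0.0001
```

Request:
step_arm([
  {"claw": 0,"x": 0.03,"y": -0.15,"z": 0,"roll": -1},
  {"claw": 0,"x": 0.03,"y": -0.15,"z": 0,"roll": -1},
])

```text
time: 19.62
tcp_pos: [0.4684, -0.0753, 0.175]
tool_rot: [-3.142, 0.0, -3.101]
wrist_force: [-0.4, 0.5, 0.0]
grip_width: -0.0001
```

Request:
step_arm([
  {"claw": 0,"x": 0.03,"y": -0.15,"z": 0,"roll": -1},
  {"claw": 0,"x": 0.03,"y": -0.15,"z": 0,"roll": -1},
])

```text
time: 19.88
tcp_pos: [0.4682, -0.0768, 0.175]
tool_rot: [-3.142, -0.0, -3.084]
wrist_force: [0.4, 1.4, 0.4]
grip_width: -0.0002
```

Request:
step_arm([
  {"claw": 0,"x": 0,"y": -0.1,"z": 0,"roll": -0.5},
  {"claw": 0,"x": 0,"y": -0.1,"z": 0,"roll": -0.5},
])

```text
time: 20.12
tcp_pos: [0.4682, -0.0778, 0.175]
tool_rot: [3.142, -0.0, -3.075]
wrist_force: [-1.4, 1.0, -1.0]
grip_width: -0.0
```

Request:
step_arm([
  {"claw": 0,"x": 0,"y": -0.05,"z": 0,"roll": 0},
  {"claw": 0,"x": 0,"y": -0.05,"z": 0,"roll": 0},
])

```text
time: 20.38
tcp_pos: [0.4683, -0.0782, 0.175]
tool_rot: [-3.142, -0.0, -3.075]
wrist_force: [-0.3, 0.8, 0.2]
grip_width: 0.0001
```

Run:
```python
from plan import *
im=bot.snapshot('side');cv2.imwrite("pics/side12z.png",cv2.resize(im[200:310,240:350],None,fx=6,fy=6,interpolation=2))
```

```text
(no output)
```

View pics/side12z.png

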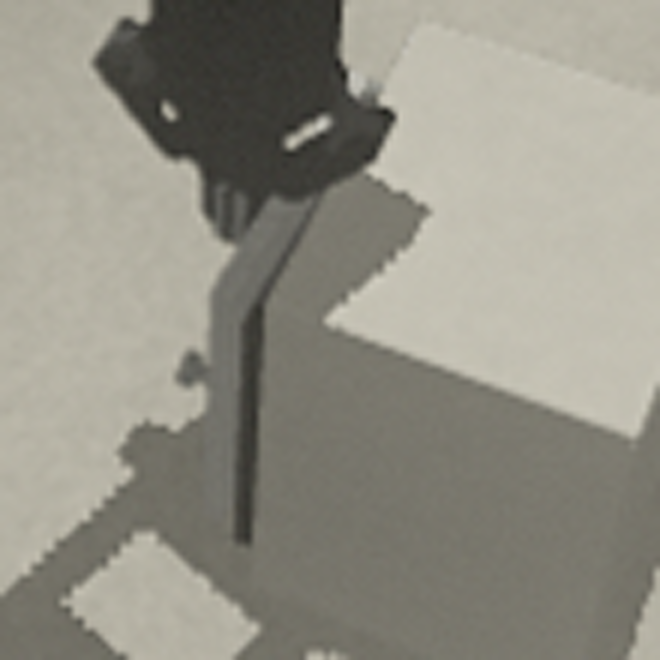

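Request:
step_arm([
  {"claw": 0,"x": 0,"y": -0.05,"z": 0,"roll": 0},
  {"claw": 0,"x": 0,"y": -0.05,"z": 0,"roll": 0},
])

```text
time: 20.68
tcp_pos: [0.4683, -0.0787, 0.175]
tool_rot: [-3.142, 0.0, -3.075]
wrist_force: [-0.3, 0.8, 0.4]
grip_width: 0.0001
```

Request:
step_arm([
  {"claw": 0,"x": 0,"y": -0.05,"z": 0,"roll": 0},
  {"claw": 0,"x": 0,"y": -0.05,"z": 0,"roll": 0},
])

```text
time: 20.92
tcp_pos: [0.4683, -0.0792, 0.175]
tool_rot: [3.142, -0.0, -3.075]
wrist_force: [-0.0, 1.0, 0.9]
grip_width: 0.0
```

Request:
step_arm([
  {"claw": 0,"x": 0,"y": -0.05,"z": 0,"roll": 0},
  {"claw": 0,"x": 0,"y": -0.05,"z": 0,"roll": 0},
])

```text
time: 21.18
tcp_pos: [0.4684, -0.0798, 0.175]
tool_rot: [-3.142, 0.0, -3.075]
wrist_force: [-0.6, -0.0, 0.5]
grip_width: -0.0
```

Request:
step_arm([
  {"claw": 0,"x": 0,"y": -0.05,"z": 0,"roll": 0},
  {"claw": 0,"x": 0,"y": -0.1,"z": 0,"roll": 0},
  {"claw": 0,"x": 0,"y": -0.1,"z": 0,"roll": 0},
])

```text
time: 21.55
tcp_pos: [0.4684, -0.0807, 0.175]
tool_rot: [-3.142, 0.0, -3.075]
wrist_force: [-0.6, 1.0, -0.6]
grip_width: -0.0
```

Request:
step_arm([
  {"claw": 0,"x": 0,"y": -0.05,"z": 0,"roll": 0},
  {"claw": 0,"x": 0,"y": -0.05,"z": 0,"roll": 0},
])

```text
time: 21.8
tcp_pos: [0.4685, -0.0812, 0.175]
tool_rot: [3.142, -0.0, -3.075]
wrist_force: [-0.4, 1.0, -1.0]
grip_width: 0.0001
```

Request:
step_arm([
  {"claw": 0,"x": 0,"y": -0.05,"z": 0,"roll": 0},
  {"claw": 0,"x": 0,"y": -0.05,"z": 0,"roll": 0},
])

```text
time: 22.05
tcp_pos: [0.4685, -0.0817, 0.175]
tool_rot: [-3.142, -0.0, -3.075]
wrist_force: [0.4, -0.3, 0.5]
grip_width: 0.0001
```

Request:
step_arm([
  {"claw": 0,"x": 0,"y": -0.05,"z": 0,"roll": 0},
  {"claw": 0,"x": 0,"y": -0.05,"z": 0,"roll": 0},
])

```text
time: 22.3
tcp_pos: [0.4685, -0.0822, 0.175]
tool_rot: [-3.142, -0.0, -3.075]
wrist_force: [0.2, -0.8, -0.2]
grip_width: -0.0005
```

Run:
```python
from plan import *
im=bot.snapshot('side');cv2.imwrite("pics/side13z.png",cv2.resize(im[200:310,240:350],None,fx=6,fy=6,interpolation=2))
```

```text
(no output)
```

View pics/side13z.png

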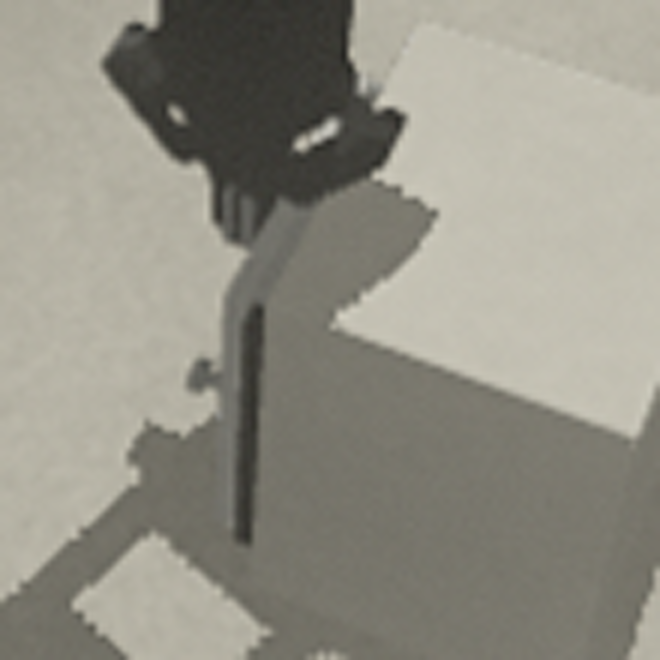

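Request:
step_arm([
  {"claw": 0,"x": 0,"y": -0.05,"z": 0,"roll": 0},
  {"claw": 0,"x": 0,"y": -0.05,"z": 0,"roll": 0},
])

```text
time: 22.6
tcp_pos: [0.4686, -0.0827, 0.175]
tool_rot: [3.141, 0.0, -3.075]
wrist_force: [-0.8, -0.1, -0.0]
grip_width: -0.0001
```

Request:
step_arm([
  {"claw": 0,"x": 0,"y": -0.05,"z": 0,"roll": 0},
  {"claw": 0,"x": 0,"y": -0.05,"z": 0,"roll": 0},
])

```text
time: 22.85
tcp_pos: [0.4686, -0.0829, 0.175]
tool_rot: [3.141, -0.0, -3.075]
wrist_force: [-1.0, 3.4, 0.0]
grip_width: 0.0002
```

Request:
step_arm([
  {"claw": 0,"x": 0,"y": -0.05,"z": 0,"roll": 0},
  {"claw": 0,"x": 0,"y": -0.05,"z": 0,"roll": 0},
])

```text
time: 23.1
tcp_pos: [0.4686, -0.083, 0.1751]
tool_rot: [3.14, -0.0, -3.075]
wrist_force: [-0.6, 5.8, 1.9]
grip_width: 0.0004
```

Request:
step_arm([
  {"claw": 0,"x": 0,"y": -0.05,"z": 0,"roll": 0},
  {"claw": 0,"x": 0,"y": -0.05,"z": 0,"roll": 0},
])

```text
time: 23.35
tcp_pos: [0.4686, -0.0831, 0.175]
tool_rot: [3.139, -0.0, -3.075]
wrist_force: [-0.3, 7.7, 1.8]
grip_width: 0.0001
```

Request:
step_arm([
  {"claw": 0,"x": 0,"y": 0.2,"z": 0,"roll": 0},
  {"claw": 0,"x": 0,"y": 0.5,"z": 0,"roll": 0},
  {"claw": 0,"x": 0,"y": 1.5,"z": 0,"roll": 0},
  {"claw": 0,"x": 0,"y": 4,"z": 0,"roll": 0},
  {"claw": 0,"x": 0,"y": 4,"z": -3,"roll": 0},
  {"claw": 0,"x": 0,"y": 6,"z": -8,"roll": 0},
  {"claw": 0,"x": 0,"y": 10,"z": -11,"roll": 0},
  {"claw": 0,"x": 0,"y": 15,"z": -11,"roll": 0},
])

```text
time: 24.35
tcp_pos: [0.4601, 0.0665, 0.2891]
tool_rot: [-3.141, 0.007, -3.077]
wrist_force: [0.3, 0.1, -0.5]
grip_width: -0.0001
```

Request:
step_arm([
  {"claw": 0,"x": 0,"y": 6,"z": 0,"roll": 0},
  {"claw": 0,"x": 0,"y": 12,"z": 0,"roll": 0},
  {"claw": 0,"x": 0,"y": 15,"z": 0,"roll": 0},
  {"claw": 0,"x": 0,"y": 15,"z": 0,"roll": 0},
  {"claw": 0,"x": 0,"y": 15,"z": 0,"roll": 0},
])

```text
time: 24.98
tcp_pos: [0.4486, 0.2148, 0.2849]
tool_rot: [-3.141, -0.0, -3.075]
wrist_force: [0.3, 0.4, -0.1]
grip_width: 0.0002
```

Run:
```python
from plan import *
s=bot.read_state();print(s['tcp_pos'],s['wrist_force'],s['time'])
im=bot.snapshot('side');cv2.imwrite("pics/side14.png",im);cv2.imwrite("pics/side14z.png",cv2.resize(im[200:310,250:360],None,fx=5.4,fy=5.4,interpolation=2))
im=bot.snapshot('top');cv2.imwrite("pics/top14.png",im);cv2.imwrite("pics/top14z.png",cv2.resize(im[185:285,300:415],None,fx=6,fy=6,interpolation=2))
```

```text
[0.44864188 0.2148257  0.28488205] [ 0.34731994  0.38359667 -0.14322928] 24.975
```

View pics/side14z.png

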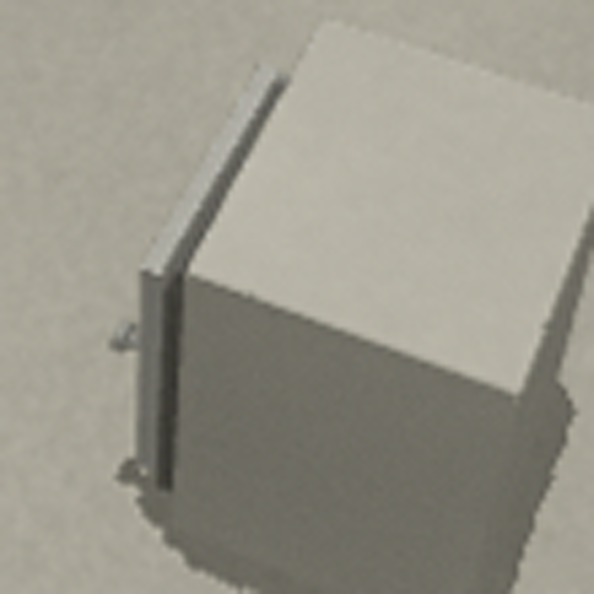

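View pics/top14z.png

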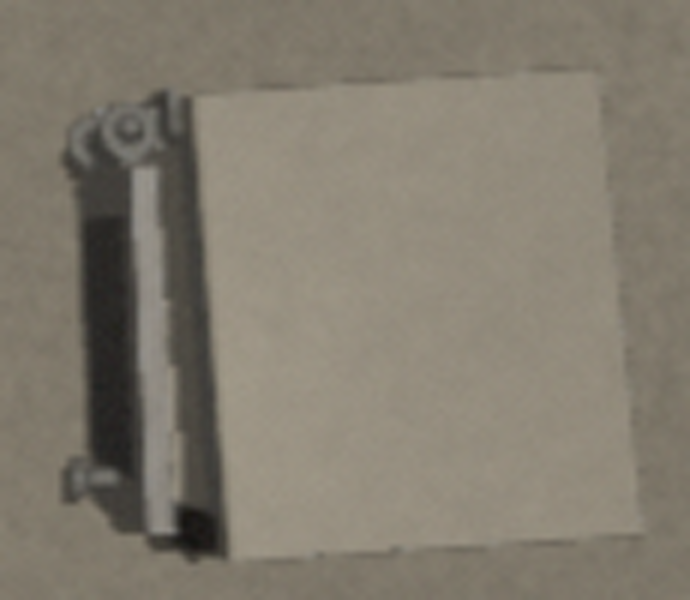

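View pics/top14.png

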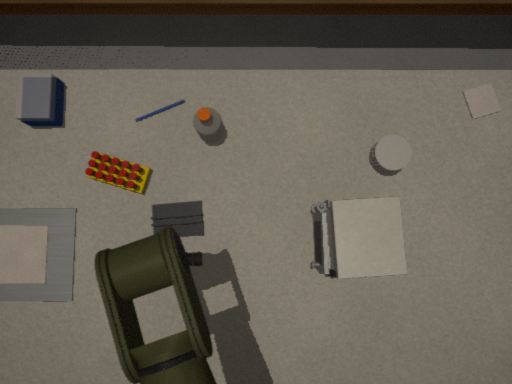

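Run:
```python
from plan import *
c=lambda x,y:((x+.5)/6+299.5,(y+.5)/6+184.5)
a=np.radians(-86.05);cx=np.array([np.cos(a),np.sin(a)]);cy=np.array([-cx[1],cx[0]]);O=np.array([.4938,-.1893])
for n,p in dict(freeL=(149,533),freeR=(174,531),hingeL=(133,168),hingeR=(157,168)).items():
    w=ray('top',c(*p),.19)[:2]-O;print(n,(w@cx*1000).round(1),(w@cy*1000).round(1))
```

```text
freeL -99.9 -73.4
freeR -90.8 -73.3
hingeL -94.9 60.2
hingeR -86.0 59.6
```

Run:
```python
from plan import *
a=np.radians(-86.05);cx=np.array([np.cos(a),np.sin(a)]);cy=np.array([-cx[1],cx[0]]);O=np.array([.4938,-.1893])
def W(x,y,z): return np.r_[O+cx*x/1000+cy*y/1000,z/1000]
t=cv2.imread('pics/top14.png')[250:285,315:350]
z=cv2.resize(t,None,fx=17,fy=17,interpolation=cv2.INTER_NEAREST)
def k(p): u=proj('top',W(*p));return tuple(int(v) for v in ((u-np.array([314.5,249.5]))*17))
for p,col in [((-95,-73,190),(0,0,255)),((-85,-73,190),(0,0,255)),((-85,-82,185),(255,0,0)),((-85,-70,185),(255,0,0)),((-75,-85,210),(0,255,0))]:
    print(p,k(p));cv2.circle(z,k(p),4,col,-1)
cv2.imwrite('pics/top15.png',z)
s=cv2.imread('pics/side14.png')[240:300,260:300];s0=cv2.imread('pics/side0.png')[240:300,260:300]
cv2.imwrite('pics/side15.png',cv2.resize(np.uint8(255*(np.hstack([s,s0])/255.)**.6),None,fx=9,fy=9,interpolation=cv2.INTER_NEAREST))
```

```text
(-95, -73, 190) (206, 400)
(-85, -73, 190) (283, 395)
(-85, -82, 185) (283, 462)
(-85, -70, 185) (275, 369)
(-75, -85, 210) (393, 496)
```

View pics/top15.png

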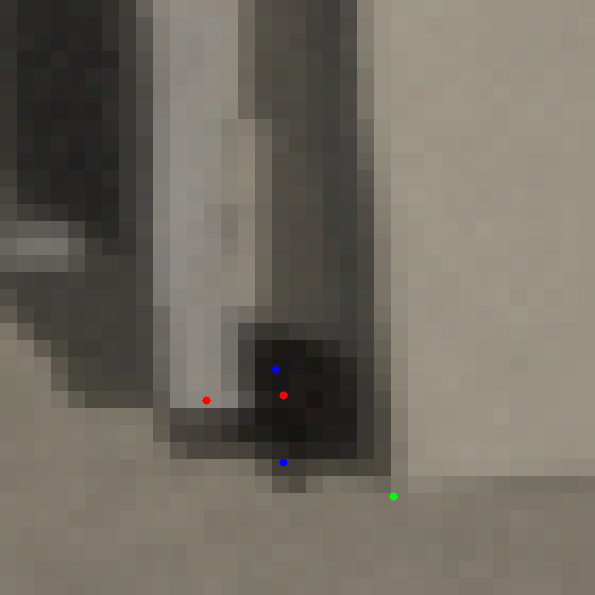

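View pics/side15.png

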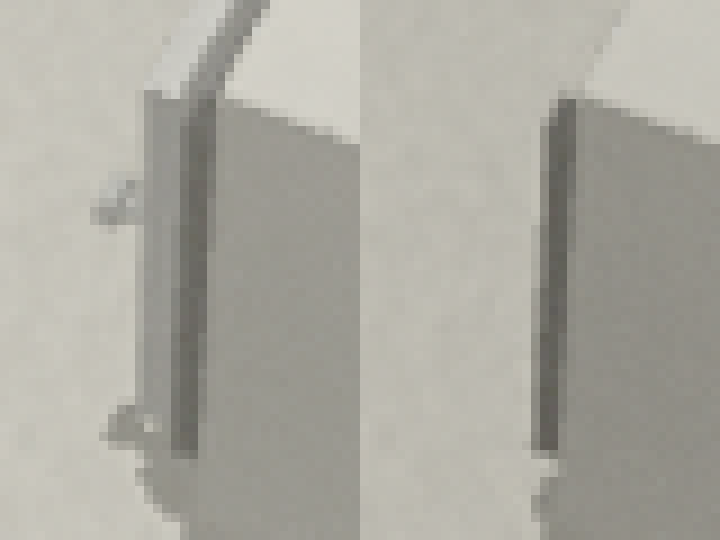

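Request:
step_arm([
  {"claw": 0,"x": 0,"y": -6,"z": 0,"roll": 0},
  {"claw": 0,"x": 0.5,"y": -12,"z": 0,"roll": 0},
  {"claw": 0,"x": 1,"y": -18,"z": 0,"roll": 0},
  {"claw": 0,"x": 1,"y": -24,"z": 0,"roll": 0},
  {"claw": 0,"x": 1,"y": -26,"z": 0,"roll": 0},
  {"claw": 0,"x": 1,"y": -26,"z": 4,"roll": 0},
  {"claw": 0,"x": 1,"y": -26,"z": 8,"roll": 0},
  {"claw": 0,"x": 1,"y": -26,"z": 11,"roll": 0},
])

```text
time: 26.08
tcp_pos: [0.455, -0.0461, 0.1733]
tool_rot: [3.141, -0.001, -3.078]
wrist_force: [0.6, 0.1, -0.1]
grip_width: 0.0002
```

Request:
step_arm([
  {"claw": 0,"x": 0,"y": -0.5,"z": 0,"roll": 0},
  {"claw": 0,"x": 0,"y": -1,"z": 0,"roll": 0},
  {"claw": 0,"x": 0,"y": -1.5,"z": 0,"roll": 0},
  {"claw": 0,"x": 0,"y": -2,"z": 0,"roll": 0},
  {"claw": 0,"x": 0,"y": -2.4,"z": 0,"roll": 0},
  {"claw": 0,"x": 0,"y": -2.8,"z": 0,"roll": 0},
  {"claw": 0,"x": 0,"y": -2.8,"z": 0,"roll": 0},
])

```text
time: 26.95
tcp_pos: [0.4579, -0.0731, 0.175]
tool_rot: [3.142, -0.0, -3.076]
wrist_force: [-0.0, 0.4, -0.5]
grip_width: -0.0002
```

Run:
```python
from plan import *
s=bot.read_state();print(s['tcp_pos'],s['tool_rot'],s['wrist_force'],s['time'])
im=bot.snapshot('side');cv2.imwrite("pics/side16.png",cv2.resize(np.uint8(255*(im[220:300,240:320]/255.)**.7),None,fx=7,fy=7,interpolation=0))
```

```text
[ 0.45787226 -0.07307531  0.17499958] [ 3.14155201e+00 -1.24401415e-04 -3.07556392e+00] [-0.02239985  0.44195765 -0.54055912] 26.95
```

View pics/side16.png

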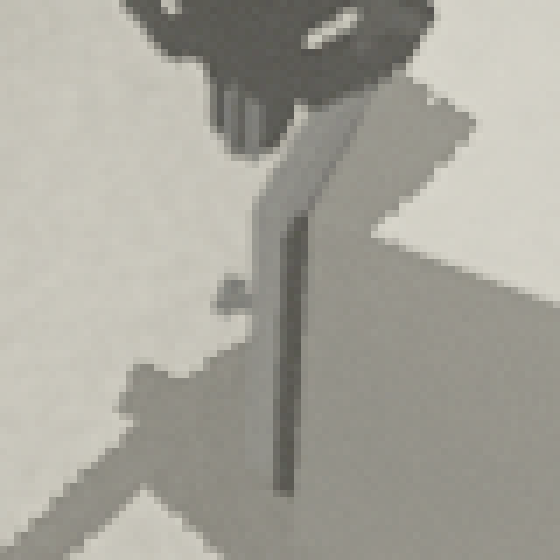

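Approach in small steps, reading force.

Request:
step_arm([
  {"claw": 0,"x": 0,"y": -0.2,"z": 0,"roll": 0},
  {"claw": 0,"x": 0,"y": -0.4,"z": 0,"roll": 0},
  {"claw": 0,"x": 0,"y": -0.5,"z": 0,"roll": 0},
  {"claw": 0,"x": 0,"y": -0.6,"z": 0,"roll": 0},
  {"claw": 0,"x": 0,"y": -0.6,"z": 0,"roll": 0},
])

```text
time: 27.62
tcp_pos: [0.4583, -0.0789, 0.175]
tool_rot: [3.142, -0.0, -3.075]
wrist_force: [0.2, -0.2, 0.1]
grip_width: 0.0001
```

Request:
step_arm([
  {"claw": 0,"x": 0,"y": -0.05,"z": 0,"roll": 0},
  {"claw": 0,"x": 0,"y": -0.1,"z": 0,"roll": 0},
  {"claw": 0,"x": 0,"y": -0.15,"z": 0,"roll": 0},
  {"claw": 0,"x": 0,"y": -0.2,"z": 0,"roll": 0},
  {"claw": 0,"x": 0,"y": -0.2,"z": 0,"roll": 0},
])

```text
time: 28.25
tcp_pos: [0.4584, -0.0809, 0.175]
tool_rot: [3.142, -0.0, -3.075]
wrist_force: [0.4, -0.0, 0.0]
grip_width: 0.0003
```

Request:
step_arm([
  {"claw": 0,"x": 0,"y": -0.05,"z": 0,"roll": 0},
  {"claw": 0,"x": 0,"y": -0.1,"z": 0,"roll": 0},
  {"claw": 0,"x": 0,"y": -0.1,"z": 0,"roll": 0},
])

```text
time: 28.62
tcp_pos: [0.4584, -0.0819, 0.175]
tool_rot: [3.142, -0.0, -3.075]
wrist_force: [-0.2, 0.6, -0.5]
grip_width: -0.0001
```

Request:
step_arm([
  {"claw": 0,"x": 0,"y": -0.05,"z": 0,"roll": 0},
  {"claw": 0,"x": 0,"y": -0.1,"z": 0,"roll": 0},
  {"claw": 0,"x": 0,"y": -0.1,"z": 0,"roll": 0},
])

```text
time: 29.0
tcp_pos: [0.4585, -0.0829, 0.175]
tool_rot: [3.142, -0.0, -3.075]
wrist_force: [-0.6, 0.3, 0.1]
grip_width: -0.0001
```

Request:
step_arm([
  {"claw": 0,"x": 0,"y": -0.05,"z": 0,"roll": 0},
  {"claw": 0,"x": 0,"y": -0.05,"z": 0,"roll": 0},
])

```text
time: 29.25
tcp_pos: [0.4586, -0.0833, 0.175]
tool_rot: [3.141, -0.0, -3.075]
wrist_force: [-1.7, 1.5, 0.3]
grip_width: 0.0001
```

Request:
step_arm([
  {"claw": 0,"x": 0,"y": -0.05,"z": 0,"roll": 0},
  {"claw": 0,"x": 0,"y": -0.05,"z": 0,"roll": 0},
])

```text
time: 29.5
tcp_pos: [0.4586, -0.0835, 0.175]
tool_rot: [3.141, -0.0, -3.075]
wrist_force: [-0.6, 3.6, -0.0]
grip_width: 0.0004
```

Request:
step_arm([
  {"claw": 0,"x": 0,"y": -0.05,"z": 0,"roll": 0},
  {"claw": 0,"x": 0,"y": -0.05,"z": 0,"roll": 0},
])

```text
time: 29.75
tcp_pos: [0.4586, -0.0837, 0.175]
tool_rot: [3.14, -0.0, -3.075]
wrist_force: [-0.1, 5.8, 1.7]
grip_width: -0.0002
```

Run:
```python
from plan import *
im=bot.snapshot('side');s0=cv2.imread('pics/side14.png')
f=lambda im:im[235:300,260:300]
cv2.imwrite("pics/side17.png",cv2.resize(np.uint8(255*(np.hstack([f(im),f(s0)])/255.)**.6),None,fx=9,fy=9,interpolation=0))
im=bot.snapshot('top');cv2.imwrite("pics/top17.png",cv2.resize(im[190:290,290:390],None,fx=6,fy=6,interpolation=0))
p=bot.camera_params('side');R=cv2.Rodrigues(p['rvec'])[0];print(-R.T@p['tvec'])
p=bot.camera_params('top');R=cv2.Rodrigues(p['rvec'])[0];print(-R.T@p['tvec'])
```

```text
[-0.11590243 -0.36089924  0.96175144]
[0.48817133 0.04531059 1.23686739]
```

View pics/side17.png

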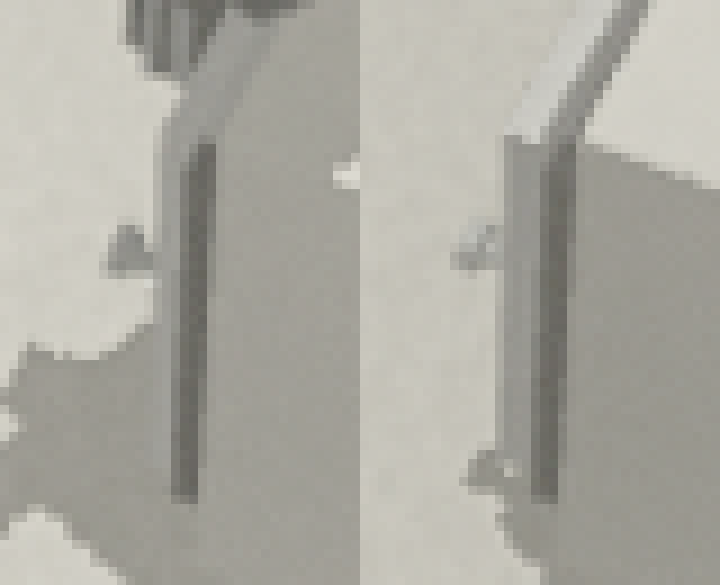

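View pics/top17.png

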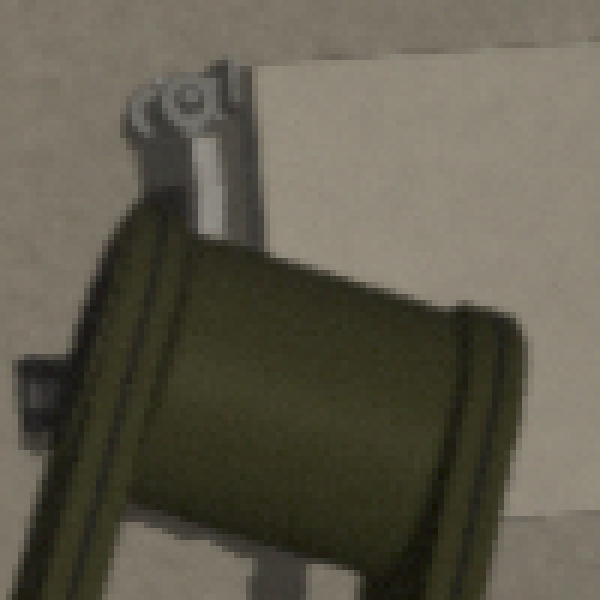

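Request:
step_arm([
  {"claw": 0,"x": 0,"y": 0.02,"z": 0,"roll": 0},
  {"claw": 0,"x": 0,"y": 0.04,"z": 0,"roll": 0},
  {"claw": 0,"x": 0,"y": 0.06,"z": 0,"roll": 0},
  {"claw": 0,"x": 0,"y": 0.08,"z": 0,"roll": 0},
  {"claw": 0,"x": 0,"y": 0.1,"z": 0,"roll": 0},
  {"claw": 0,"x": 0,"y": 0.12,"z": 0,"roll": 0},
  {"claw": 0,"x": 0,"y": 0.13,"z": 0,"roll": 0},
  {"claw": 0,"x": 0,"y": 0.14,"z": 0,"roll": 0},
])

```text
time: 30.85
tcp_pos: [0.4586, -0.0833, 0.1751]
tool_rot: [-3.141, 0.0, -3.075]
wrist_force: [-0.0, 0.3, -0.4]
grip_width: -0.0001
```

Request:
step_arm([
  {"claw": 0,"x": 0,"y": 0,"z": 0,"roll": 0},
  {"claw": 0,"x": 0,"y": 0.01,"z": 0,"roll": 0},
  {"claw": 0,"x": 0,"y": 0.02,"z": 0,"roll": 0},
  {"claw": 0,"x": 0,"y": 0.03,"z": 0,"roll": 0},
  {"claw": 0,"x": 0,"y": 0.04,"z": 0,"roll": 0},
  {"claw": 0,"x": 0,"y": 0.05,"z": 0,"roll": 0},
  {"claw": 0,"x": 0,"y": 0.06,"z": 0,"roll": 0},
  {"claw": 0,"x": 0,"y": 0.06,"z": 0,"roll": 0},
])

```text
time: 31.85
tcp_pos: [0.4585, -0.0824, 0.175]
tool_rot: [-3.142, 0.0, -3.075]
wrist_force: [0.7, 0.7, -0.8]
grip_width: -0.0001
```

Run:
```python
from plan import *
s=bot.read_state();print(s['tcp_pos'],s['wrist_force'],s['time'])
im=bot.snapshot('side');s0=cv2.imread('pics/side14.png')
f=lambda im:im[235:300,260:300]
cv2.imwrite("pics/side18.png",cv2.resize(np.uint8(255*(np.hstack([f(im),f(s0)])/255.)**.6),None,fx=9,fy=9,interpolation=0))
```

```text
[ 0.45851205 -0.08237565  0.17503404] [ 0.68176076  0.70273588 -0.79706306] 31.85
```

View pics/side18.png

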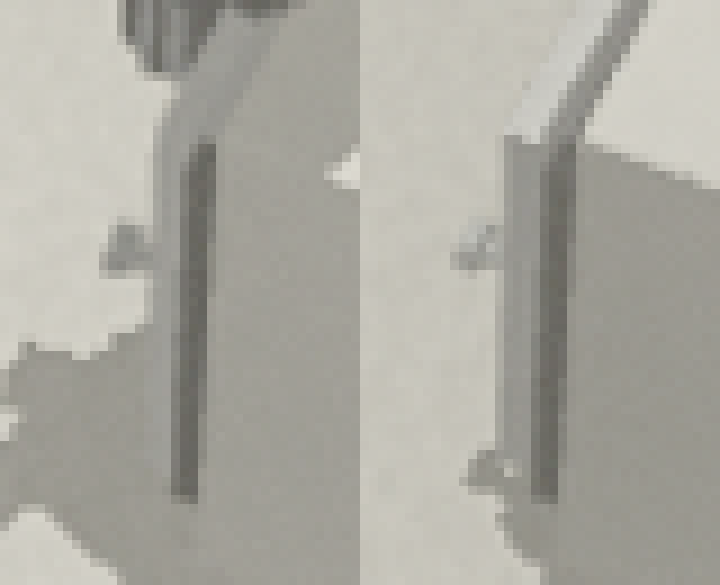

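Request:
step_arm([
  {"claw": 0,"x": 0,"y": 0.02,"z": 0,"roll": 0},
  {"claw": 0,"x": 0,"y": 0.05,"z": 0,"roll": 0},
  {"claw": 0,"x": 0,"y": 0.1,"z": 0,"roll": 0},
  {"claw": 0,"x": 0,"y": 0.3,"z": 0,"roll": 0},
  {"claw": 0,"x": 0,"y": 0.6,"z": 0,"roll": 0},
  {"claw": 0,"x": 0,"y": 1,"z": 0,"roll": 0},
  {"claw": 0,"x": 0,"y": 1,"z": 0,"roll": 0},
])

```text
time: 32.78
tcp_pos: [0.4578, -0.0721, 0.175]
tool_rot: [-3.142, 0.0, -3.075]
wrist_force: [0.9, 0.1, -0.7]
grip_width: 0.0
```

Run:
```python
from plan import *
s=bot.read_state();print(s['tcp_pos'],s['wrist_force'],s['time'])
im=bot.snapshot('side');cv2.imwrite('pics/side19f.png',im);s0=cv2.imread('pics/side14.png')
f=lambda im:im[235:300,260:300]
cv2.imwrite("pics/side19.png",cv2.resize(np.uint8(255*(np.hstack([f(im),f(s0)])/255.)**.6),None,fx=9,fy=9,interpolation=0))
```

```text
[ 0.45782781 -0.07205065  0.17501681] [ 0.89342398  0.09814034 -0.73334817] 32.775
```

View pics/side19.png

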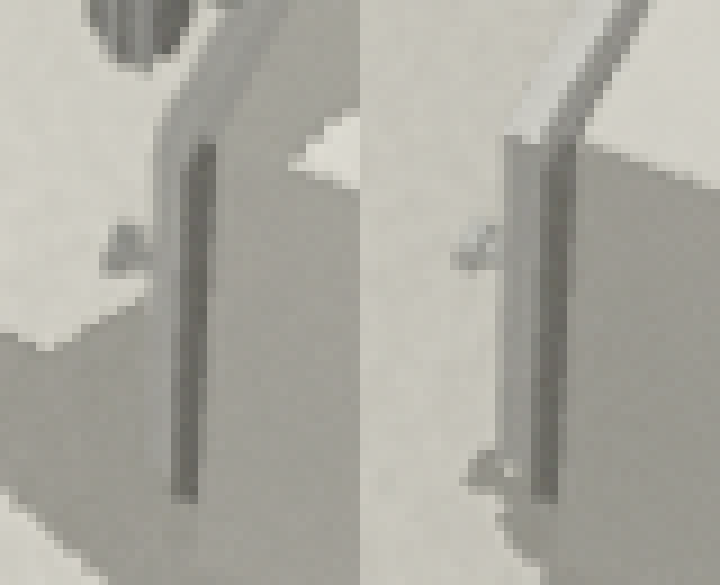

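Same place after the finger left. Retreat and check from above.

Request:
step_arm([
  {"claw": 0,"x": 0,"y": 1,"z": 0,"roll": 0},
  {"claw": 0,"x": 0,"y": 3,"z": 0,"roll": 0},
  {"claw": 0,"x": 0,"y": 4,"z": -3,"roll": 0},
  {"claw": 0,"x": 0,"y": 6,"z": -8,"roll": 0},
  {"claw": 0,"x": 0,"y": 10,"z": -11,"roll": 0},
  {"claw": 0,"x": 0,"y": 16,"z": -11,"roll": 0},
  {"claw": 0,"x": 0,"y": 22,"z": -11,"roll": 0},
  {"claw": 0,"x": 0,"y": 26,"z": -11,"roll": 0},
])

```text
time: 33.83
tcp_pos: [0.4398, 0.1897, 0.2853]
tool_rot: [3.141, 0.001, -3.073]
wrist_force: [-0.2, -0.8, -0.0]
grip_width: 0.0002
```

Request:
step_arm([
  {"claw": 0,"x": 0,"y": 0,"z": 0,"roll": 0},
  {"claw": 0,"x": 0,"y": 0,"z": 0,"roll": 0},
  {"claw": 0,"x": 0,"y": 0,"z": 0,"roll": 0},
  {"claw": 0,"x": 0,"y": 0,"z": 0,"roll": 0},
])

```text
time: 34.33
tcp_pos: [0.4408, 0.1862, 0.285]
tool_rot: [-3.142, 0.0, -3.077]
wrist_force: [-0.7, 0.4, -0.0]
grip_width: 0.0002
```

Run:
```python
from plan import *
s=bot.read_state();print(s['tcp_pos'],s['time'])
im=bot.snapshot('side');s0=cv2.imread('pics/side19f.png')
f=lambda im:im[235:300,260:300]
cv2.imwrite("pics/side20.png",cv2.resize(np.uint8(255*(np.hstack([f(im),f(s0)])/255.)**.6),None,fx=9,fy=9,interpolation=0))
t=bot.snapshot('top');t0=cv2.imread('pics/top14.png');g=lambda t:t[195:285,300:345]
cv2.imwrite("pics/top20.png",cv2.resize(np.uint8(255*(np.hstack([g(t),g(t0)])/255.)**.7),None,fx=6.6,fy=6.6,interpolation=0))
```

```text
[0.44081761 0.18619582 0.28504803] 34.325
```

View pics/side20.png

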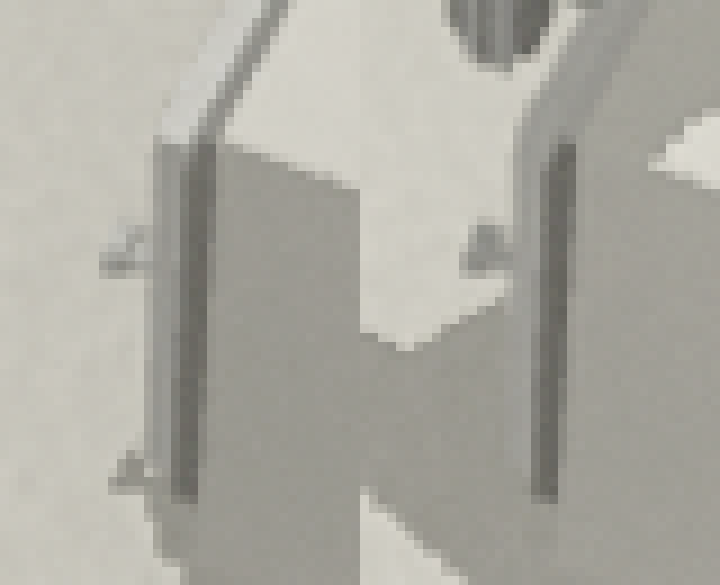

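View pics/top20.png

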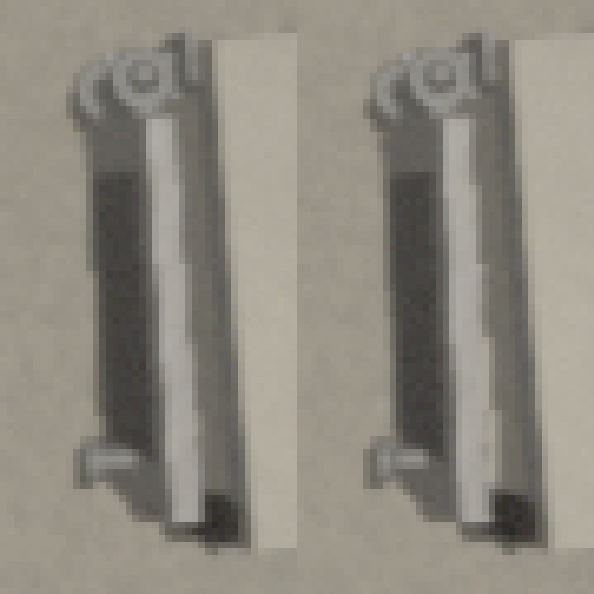

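Run:
```python
from plan import *
a=np.radians(-86.05);cx=np.array([np.cos(a),np.sin(a)]);cy=np.array([-cx[1],cx[0]]);O=np.array([.4938,-.1893])
c=lambda x,y:(x/6.6+299.5,y/6.6+194.5)
for nm,p in dict(fL=(167,520),fR=(202,520),oldL=(459-297,520),oldR=(491-297,520)).items():
    w=ray('top',c(*p),.19)[:2]-O;print(nm,(w@cx*1000).round(1),(w@cy*1000).round(1))
t=bot.snapshot('top');g=t[258:276,318:345].max(2);print(g[::2])
t0=cv2.imread('pics/top14.png')[258:276,318:345].max(2);print(t0[::2])
```

```text
fL -99.1 -73.2
fR -87.5 -74.0
oldL -100.7 -73.1
oldR -90.1 -73.8
[[ 39  41  41  37  49  59  74 127 141 141 139 124  96  79  78  68  62  67
  103 143 155 154 154 152 154 153 154]
 [ 38  41  39  36  38  52  72 128 143 143 137 128  97  79  76  70  66  65
   94 141 155 156 155 157 154 153 154]
 [ 56  49  43  36  38  59  75 133 145 144 135 121  94  79  77  72  63  62
   79 132 153 153 156 154 156 153 153]
 [115 110  89  63  53  57  70 125 139 138 137 130  97  79  76  76  67  62
   74 126 149 152 157 155 155 156 156]
 [ 65  68  67  64  63  63  69 105 132 137 139 134 100  79  76  75  69  63
   71 121 147 153 154 153 152 154 155]
 [ 65  63  64  63  64  64  67  97 129 140 138 137 100  76  74  74  70  65
   69 116 144 151 153 154 153 154 156]
 [ 94  71  63  64  66  63  62  81 124 140 136 136  84  41  33  34  45  56
   65 103 141 153 154 156 150 152 148]
 [128  98  77  67  57  57  63  75 125 140 143 134  86  37  30  28  28  38
   59  87 139 152 154 154 153 153 150]
 [131 129 124 123 124 119  90  72  74  72  64  61  41  26  27  29  26  36
   57  76 129 150 154 153 154 151 154]]
[[ 42  37  39  41
[... 300 characters left out ...]
 159 156 156 155 155]
 [114  89  63  53  54  74 127 143 143 138 127 136 107  81  78  75  69  63
   74 126 150 154 158 156 157 156 156]
 [ 65  67  63  62  64  72 125 142 140 136 136 140 107  79  76  77  68  64
   71 120 148 156 154 154 156 155 158]
 [ 68  64  65  67  64  70 108 136 141 137 121 114  90  79  75  73  70  63
   73 115 146 153 152 154 155 153 155]
 [ 75  65  62  67  65  70 107 133 140 134 115  67  36  28  29  36  45  58
   68 101 142 152 156 155 154 152 152]
 [ 97  73  70  67  67  69  99 131 142 139 117  68  28  24  32  29  28  36
   59  90 139 154 156 158 154 152 152]
 [129 128 124 124 124 122  94  77  78  71  62  43  28  24  25  33  30  31
   57  75 132 150 153 154 154 154 157]]
```

Request:
step_arm([
  {"claw": 0,"x": 0,"y": -6,"z": 0,"roll": 0},
  {"claw": 0,"x": 0,"y": -12,"z": 0,"roll": 0},
  {"claw": 0,"x": 0,"y": -18,"z": 0,"roll": 0},
  {"claw": 0,"x": 0,"y": -22,"z": 0,"roll": 0},
  {"claw": 0,"x": 0,"y": -24,"z": 0,"roll": 0},
  {"claw": 0,"x": 0,"y": -24,"z": 4,"roll": 0},
  {"claw": 0,"x": 0,"y": -24,"z": 8,"roll": 0},
  {"claw": 0,"x": 0,"y": -24,"z": 11,"roll": 0},
])

```text
time: 35.48
tcp_pos: [0.4558, -0.0527, 0.1732]
tool_rot: [3.141, -0.001, -3.076]
wrist_force: [0.5, -0.7, -1.1]
grip_width: 0.0001
```

Request:
step_arm([
  {"claw": 0,"x": 0,"y": -0.8,"z": 0,"roll": 0},
  {"claw": 0,"x": 0,"y": -1.6,"z": 0,"roll": 0},
  {"claw": 0,"x": 0,"y": -2.2,"z": 0,"roll": 0},
  {"claw": 0,"x": 0,"y": -2.5,"z": 0,"roll": 0},
  {"claw": 0,"x": 0,"y": -2.6,"z": 0,"roll": 0},
  {"claw": 0,"x": 0,"y": -2.7,"z": 0,"roll": 0},
  {"claw": 0,"x": 0,"y": -2.75,"z": 0,"roll": 0},
  {"claw": 0,"x": 0,"y": -2.8,"z": 0,"roll": 0},
])

```text
time: 36.48
tcp_pos: [0.4583, -0.0803, 0.1749]
tool_rot: [3.142, -0.0, -3.075]
wrist_force: [0.9, -0.1, 0.3]
grip_width: 0.0001
```

Request:
step_arm([
  {"claw": 0,"x": 0,"y": -0.05,"z": 0,"roll": 0},
  {"claw": 0,"x": 0,"y": -0.1,"z": 0,"roll": 0},
  {"claw": 0,"x": 0,"y": -0.1,"z": 0,"roll": 0},
])

```text
time: 36.85
tcp_pos: [0.4585, -0.0814, 0.175]
tool_rot: [3.142, -0.0, -3.075]
wrist_force: [0.2, 1.1, -0.2]
grip_width: 0.0
```

Request:
step_arm([
  {"claw": 0,"x": 0,"y": -0.03,"z": 0,"roll": 0},
  {"claw": 0,"x": 0,"y": -0.06,"z": 0,"roll": 0},
  {"claw": 0,"x": 0,"y": -0.09,"z": 0,"roll": 0},
  {"claw": 0,"x": 0,"y": -0.12,"z": 0,"roll": 0},
  {"claw": 0,"x": 0,"y": -0.12,"z": 0,"roll": 0},
])

```text
time: 37.48
tcp_pos: [0.4585, -0.0826, 0.175]
tool_rot: [-3.142, 0.0, -3.075]
wrist_force: [0.4, 0.2, -0.2]
grip_width: 0.0001
```

Request:
step_arm([
  {"claw": 0,"x": 0,"y": -0.03,"z": 0,"roll": 0},
  {"claw": 0,"x": 0,"y": -0.05,"z": 0,"roll": 0},
  {"claw": 0,"x": 0,"y": -0.05,"z": 0,"roll": 0},
])

```text
time: 37.85
tcp_pos: [0.4586, -0.0831, 0.175]
tool_rot: [3.142, -0.0, -3.075]
wrist_force: [-0.8, 0.3, -0.1]
grip_width: 0.0001
```

Request:
step_arm([
  {"claw": 0,"x": 0,"y": -0.02,"z": 0,"roll": 0},
  {"claw": 0,"x": 0,"y": -0.04,"z": 0,"roll": 0},
  {"claw": 0,"x": 0,"y": -0.04,"z": 0,"roll": 0},
])

```text
time: 38.22
tcp_pos: [0.4586, -0.0834, 0.175]
tool_rot: [3.141, -0.0, -3.075]
wrist_force: [-0.6, 1.1, 0.3]
grip_width: 0.0001
```

Request:
step_arm([
  {"claw": 0,"x": 0,"y": -0.01,"z": 0,"roll": 0},
  {"claw": 0,"x": 0,"y": -0.01,"z": 0,"roll": 0},
  {"claw": 0,"x": 0,"y": 0,"z": 0,"roll": 0},
  {"claw": 0,"x": 0,"y": 0.01,"z": 0,"roll": 0},
  {"claw": 0,"x": 0,"y": 0.02,"z": 0,"roll": 0},
  {"claw": 0,"x": 0,"y": 0.03,"z": 0,"roll": 0},
  {"claw": 0,"x": 0,"y": 0.04,"z": 0,"roll": 0},
  {"claw": 0,"x": 0,"y": 0.05,"z": 0,"roll": 0},
])

```text
time: 39.22
tcp_pos: [0.4586, -0.083, 0.1751]
tool_rot: [-3.141, 0.0, -3.075]
wrist_force: [-0.4, -0.4, -0.8]
grip_width: 0.0
```

Request:
step_arm([
  {"claw": 0,"x": 0,"y": 0.01,"z": 0,"roll": 0},
  {"claw": 0,"x": 0,"y": 0.02,"z": 0,"roll": 0},
  {"claw": 0,"x": 0,"y": 0.04,"z": 0,"roll": 0},
  {"claw": 0,"x": 0,"y": 0.07,"z": 0,"roll": 0},
  {"claw": 0,"x": 0,"y": 0.15,"z": 0,"roll": 0},
  {"claw": 0,"x": 0,"y": 0.5,"z": 0,"roll": 0},
  {"claw": 0,"x": 0,"y": 1.5,"z": 0,"roll": 0},
  {"claw": 0,"x": 0,"y": 4,"z": 0,"roll": 0},
])

```text
time: 40.22
tcp_pos: [0.4559, -0.0426, 0.1751]
tool_rot: [3.142, 0.0, -3.077]
wrist_force: [1.3, 0.1, 0.5]
grip_width: -0.0003
```

Request:
step_arm([
  {"claw": 0,"x": 0,"y": 0,"z": -4,"roll": 0},
  {"claw": 0,"x": 0,"y": 2,"z": -8,"roll": 0},
  {"claw": 0,"x": 0,"y": 6,"z": -11,"roll": 0},
  {"claw": 0,"x": 0,"y": 12,"z": -11,"roll": 0},
  {"claw": 0,"x": 0,"y": 18,"z": -11,"roll": 0},
  {"claw": 0,"x": 0,"y": 22,"z": -11,"roll": 0},
  {"claw": 0,"x": 0,"y": 22,"z": -11,"roll": 0},
  {"claw": 0,"x": 0,"y": 22,"z": -11,"roll": 0},
])

```text
time: 41.22
tcp_pos: [0.4411, 0.1765, 0.2849]
tool_rot: [-3.141, -0.0, -3.075]
wrist_force: [-0.6, -0.7, 0.2]
grip_width: 0.0001
```

Run:
```python
from plan import *
s=bot.read_state();print(s['tcp_pos'],s['time'])
im=bot.snapshot('side');s0=cv2.imread('pics/side19f.png')
f=lambda im:im[235:300,260:300]
cv2.imwrite("pics/side21.png",cv2.resize(np.uint8(255*(np.hstack([f(im),f(s0)])/255.)**.6),None,fx=9,fy=9,interpolation=0))
t=bot.snapshot('top');cv2.imwrite('pics/top21f.png',t);g=lambda t:t[195:285,300:345]
cv2.imwrite("pics/top21.png",cv2.resize(np.uint8(255*(g(t)/255.)**.7),None,fx=6.6,fy=6.6,interpolation=0))
print(t[258:276,318:345].max(2)[::2])
```

```text
[0.44106605 0.17649435 0.28491257] 41.225
[[ 38  41  38  39  44  58  77 128 141 141 143 124  97  78  76  70  62  69
  103 145 154 154 153 152 153 154 152]
 [ 41  38  36  39  41  57  71 129 143 142 140 131  99  82  78  72  65  65
   91 139 153 156 154 156 154 156 153]
 [ 56  46  41  39  37  60  75 129 145 143 139 120  94  80  76  76  63  64
   77 132 153 153 155 156 154 155 155]
 [113 111  90  60  51  54  71 125 137 138 136 128  98  78  75  74  65  62
   72 125 150 153 155 154 154 158 156]
 [ 62  63  64  64  64  66  69 103 131 136 136 136 102  78  76  75  65  63
   69 120 147 153 154 152 152 155 155]
 [ 64  65  62  64  63  63  62  97 129 139 139 133 101  78  75  74  71  65
   72 116 143 153 152 153 152 153 154]
 [ 95  72  63  64  62  63  65  81 125 138 138 136  88  39  31  35  47  55
   66 102 140 153 154 152 152 152 151]
 [127  96  76  67  57  56  59  75 124 140 141 135  88  36  25  30  29  41
   58  86 139 153 153 152 153 155 150]
 [128 129 122 121 123 118  89  72  73  69  68  63  41  29  28  29  28  34
   57  75 129 150 150 152 153 153 155]]
```

View pics/side21.png

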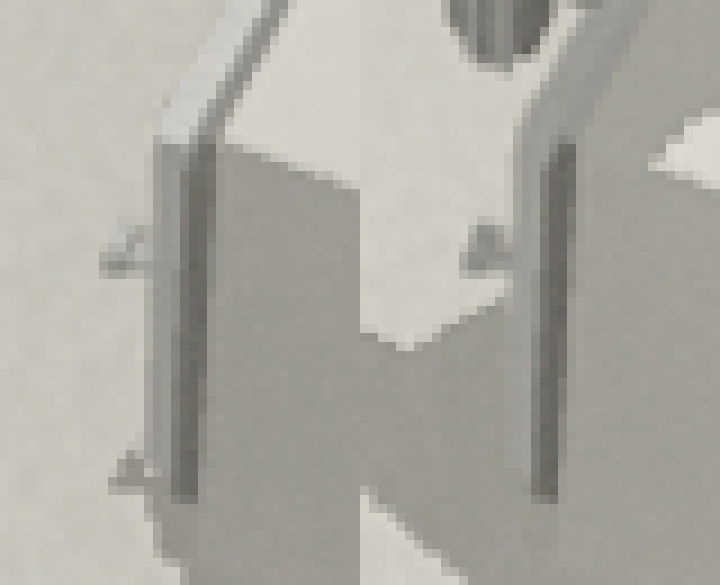

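View pics/top21.png

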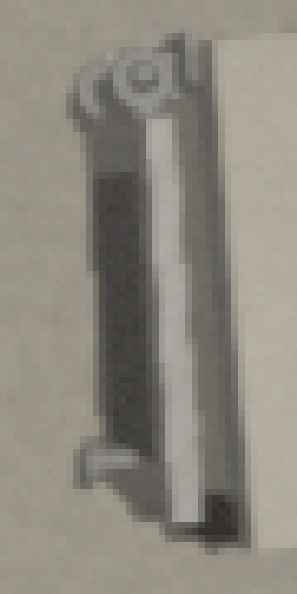

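View pics/top21f.png

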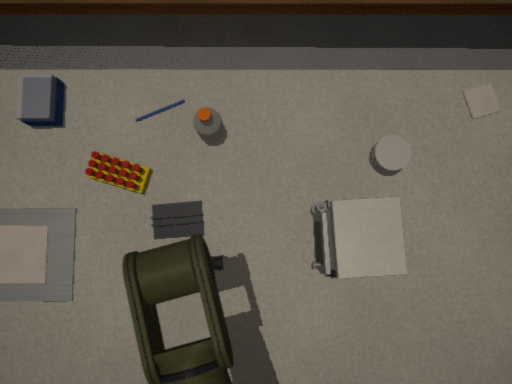

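The door is at rest in the same place after two independent pushes, so this is its shut position. I'm handing the job in.

```bash
python3 -c "
from workcell import bot
print(bot.finish_job())"
```

```text
the job is handed in; nothing more can be done
None
```

The door is hung on both pins and shut against the stop strip. I handed the job in at about 41 s of the 72 s allowed; no verdict was reported.

- **Hanging:** I lifted the door from the stand and lined the knuckles up with the pin seen in the top camera, about 5 mm off nominal. I then lowered it in steps of 1 to 3 mm, and 0.3 to 0.5 mm near the bottom. I felt no resistance until the knuckles reached the lugs at the expected height. I then let go.
- **Shutting:** The first push reached the strip (7.7 N at the wrist, the highest push force I read). The pictures then showed the door had sprung back about 4 mm. I pushed again gently and backed off slowly, then made a third, lighter push.
- **Last checks:** The door sat in the same place after the second and third pushes, with its side face against the strip in the side view. The top view puts the free edge at about x = -92 mm, against the ideal -90. That is within my measuring error, but a 1 to 2 mm gap can't be ruled out. The bottle, dishes and rack look unmoved, and the gripper was clear of everything.

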